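Weigh out a batch of coffee tins and stow the rest

ROBOT

A 6-joint arm with a two-finger parallel gripper is mounted at the origin on the work surface. World frame = base frame: x ahead of the robot, y to its left, z up, the work surface at z = 0. Lengths are in m, angles in degrees, forces in N, time in s.
With the tool pointing down it reaches from about 0.3 to 0.75 m from the base axis. Payload 8.5 kg.
Tool frame: the origin (TCP) lies on the centre line of the jaws, within the pads' length; the fingertips stand 14 mm ahead of it and the grasp point (between the pads) lies 5 mm behind it; z points along the fingers, y is the direction in which the jaws open and shut (so a half turn about z gives the same grasp; the last joint's range is limited). The gripper opens to 85 mm and grips with 20 to 120 N. Pads are 22 mm wide; open, the fingers measure 114 mm over their backs; the gripper's body (76 mm by 85 mm) begins 54 mm behind the grasp point. The pads swing forward as they close: fully open they stand 13 mm farther back than shut.
Start: joints at [-77.538, 21.807, 74.336, -0, 83.858, -12.336], TCP at [0.231, -0.499, 0.245] pointing down, gripper open.
Joint ranges: [-178.18, 178.18], [-50.72, 133.34], [12.68, 142.11], [-81.47, 261.47], [9.98, 163.14], [-165.26, 165.26]. Speed limits (degrees/s): [136.94, 136.94, 180, 180, 180, 180].

INTERFACE

Orientations are given as a 3x3 rotation matrix whose columns are the frame's x, y, z axes.
In Python, from rig import env, optics, order, finder gives the robot as it stands.
- The arm moves only by the tool play_rows, never from a script. Its argument "commands" is a list of rows, each an object of numbers: "grip": the closure, from -1 (fully open) to 1 (shut); "x", "y", "z": the shift along the tool's x, y, z in m; "rx", "ry", "rz": the turn, a rotation vector about the tool's x, y, z in rad. A call has 1 to 12 rows; each row shifts and turns the commanded pose from where the row before left it, along the tool's axes as they then stand; what a row does not reach is not made up. A row lasts 1/8 s, in which the tool goes at most 62.5 mm and 10.7 degrees, less where a joint would pass 70% of its speed; a pose out of reach is approached as far as the arm can. A call is refused whole if a number of a shift passes 0.0625 or a number of a turn 0.188, either way. A call with a gripper value outside its range is refused whole. The fingers move at their own pace and stop on an object; "squeeze" is the grip in N (left out, the last holds). Time passes only in rows, so rows that do not move let the fingers close. It gives the time, the measured TCP pose, the force and the opening at its end, in the units of the state.
- env.observe(): the state, without advancing time (a new reading comes with each control period).
- optics.get_image(name): name is "side" or "top"; returns a dict with "color" (420x560x3 uint8, blue, green, red), "range_z" (420x560 float32, m along the optical axis (not along the pixel's ray), 0 where there is no reading), "fov_y" (degrees; the focal length in pixels is half the picture's height over the tangent of half this angle, whatever the lens; pixels are square), "cx", "cy" (the principal point, pixels), "dist_coeffs" ([k1, k2, p1, p2, k3] as OpenCV has them; the pictures are not rectified), "cam_to_world" (4x4, takes a point from camera to world coordinates). Camera axes: x right, y down, z forward; pixel columns grow to the right and rows downward; lengths in m; the calibration is good to about 2 mm. A picture is of the moment at which its call begins.
- order.close_job(): hands the job in, once; it reports no verdict.
Trained networks look in the newest picture that a camera, given by its name, has taken for a name from the list of things; names that differ only in an ending like _2 or _b are one class to them, and where a whole thing is asked for, a point or a joint stands for the part that bears it (a point fixed in the world has none). Each returns a list of dicts, best first, with "conf" (0 to 1); they miss things now and then, are a little off and sometimes report something else, mostly with a low value. They report only what shows in the picture. A call takes as long as a camera call.
- finder.boxes_of(camera, thing): "point" ([x, y, z] in m, in world coordinates, good to about 4 mm: the middle of the surface that is visible of it).
The state is a dict: "time_s": time; "q": joint angles; "qvel": joint speeds; "joint_efforts": joint torques, N m; "position": TCP position; "tool_rot": TCP orientation; "ft_force": force on the tool from outside, world axes, zero at the start; "wrist_torque": the same for the moment, N m; "grip_width": finger opening in m.
Only numpy, scipy, OpenCV 4.12 (cv2) and the standard library are available. Lean on these libraries where they do the work, as an engineer would, in place of code of your own. Each camera call takes 0.05 s, during which the arm holds its last target.

TASK

Press down the red thumb tab behind the wooden box until its lid has tipped fully open, then set coffee tins on the scale pan until the red pointer rests inside the green band, and put every tin that is left over into the box, side by side. Swing the lid fully shut again and turn the brewer's dial so that its pointer clicks in at the green dot. Leave the bowl, spoon, jar and mugs where they are.

Things in the scene. Friction and masses are not known exactly. Their poses are not given: they have to be found in the camera images.
- caddy: Wooden storage box, fixed, 170 (its x) x 220 (its y) x 85 mm high, walls and floor 5 mm, empty at the start. Origin: centre of its underside; z up. A grey lid covers it, hinged along the rim on its +x side, the side away from the robot (hinge line at x +85, z 88.5 mm in this frame, along y).
- caddy_lid (a joint): Lid angle, rad: 0 shut (level), 1.48 fully open (almost upright, at the stop). The lid is a flat plate reaching 170 mm from the hinge to its free edge, 6 mm thick, 220 mm wide. The hinge is stiff (0.12 N m): the lid stays where it is left. To shut it, push on its outer face and swing it down.
- caddy_tab: Red thumb tab, a plate 80 x 60 x 5 mm fixed rigidly to the lid on the other side of its hinge, like a seesaw. Origin: on its upper face 70 mm from the hinge, 10 mm from the tab's tip; x points along the tab away from the hinge, y along the hinge, z out of the upper face. With the lid shut the tab rises 40 degrees above level; pressing it down (about 3 to 4 N) along its arc around the hinge until it slopes 45 degrees below level tips the lid fully open.
- scale_pan (a joint): How far the scale's sprung pan has sunk, m: 0 empty, 0.072 at its stop; spring 100 N/m, so about 10 mm for each 100 g. The red pointer is inside the green band from 0.031 to 0.050.
- pan_mid (a point): Centre of the upper surface of the scale's square steel pan, 220 x 220 mm with a rim standing 11 mm high; 118 mm above the counter when empty. x and y along its sides, z up. A 150 mm high white post with the green band stands 127 mm from the centre on the +x side; the red pointer moves with the pan beside it.
- brewer: Black drip brewer, fixed: base 240 (its x) x 200 (its y) x 60 mm high, with the dial towards the robot and a glass carafe behind. Origin: centre of its underside, z up; the dial's axis is at x -70, y +45 mm.
- brew_dial (a joint): Dial of the black brewer, rad, growing clockwise seen from above. Sprung detents at 0, 0.6, 1.2 and 1.8, each with a dot on the brewer; the one at 1.2 is the larger, green dot, the others are white. It snaps into the nearest detent when let go; turning it takes up to about 0.12 N m.
- dial_grip (a point): Point on the dial's axis, at mid-height of its grey bar grip (50 long, 14 wide, 26 mm high; its top 12 mm above this point; about 85 mm above the counter). The frame turns with the dial: the bar lies along x, the white pointer line is on the -x half, z up. The nearest tall thing is the glass carafe, 160 mm high, standing on the same brewer about 145 mm away on the side away from the robot.
- tin_a_mid (a point): Centre of a round coffee portion tin (copper, paper label, black lid), 52 mm in diameter, 60 mm high, standing on the counter at the start; 94 to 132 g, each different. z along its axis. Some tins may be absent.
- tin_b_mid (a point): Centre of a round coffee portion tin (copper, paper label, black lid), 52 mm in diameter, 60 mm high, standing on the counter at the start; 94 to 132 g, each different. z along its axis. Some tins may be absent.
- tin_c_mid (a point): Centre of a round coffee portion tin (copper, paper label, black lid), 52 mm in diameter, 60 mm high, standing on the counter at the start; 94 to 132 g, each different. z along its axis. Some tins may be absent.
- tin_d_mid (a point): Centre of a round coffee portion tin (copper, paper label, black lid), 52 mm in diameter, 60 mm high, standing on the counter at the start; 94 to 132 g, each different. z along its axis. Some tins may be absent.
- tin_e_mid (a point): Centre of a round coffee portion tin (copper, paper label, black lid), 52 mm in diameter, 60 mm high, standing on the counter at the start; 94 to 132 g, each different. z along its axis. Some tins may be absent.
- tin_f_mid (a point): Centre of a round coffee portion tin (copper, paper label, black lid), 52 mm in diameter, 60 mm high, standing on the counter at the start; 94 to 132 g, each different. z along its axis. Some tins may be absent.
- ramekin: White bowl 80 mm wide, 40 mm high; bystander. Origin: centre of underside.
- spoon: Spoon 150 mm long lying on the counter; bystander.
- sugar_jar: Jar 60 mm wide, 90 mm high; bystander. Origin: centre of underside.
- mug_grey: Grey mug, 72 mm wide, 90 mm high; bystander. Origin: centre of underside.
- mug_blue: Blue mug, 76 mm wide, 90 mm high; bystander. Origin: centre of underside.

How it is judged:
By the outcome, as a careful person would: the job done as asked, in the order asked, and still so for the second after the job is handed in, with the robot touching nothing.
Of tin_a, tin_b, tin_c, tin_d, tin_e, tin_f only 4 to 6 are there at a start; the rules pass over those that are not, and their reading is None.
At some moment in a run one of tin_a, tin_b, tin_c, tin_d, tin_e, tin_f may be knocked a few centimetres aside while the robot is not near it.
It also fails if it takes over 210 s, if anything falls off the work surface, if the arm or the gripper's body presses on something with over 40 N, if the wrist force passes 120 N, or if a joint passes its speed limit or range.

## Working session

There is one attempt and no reset: what is moved stays moved. The work goes in short steps, Python scripts to look and compute and a tool call to move; the robot and the scene stay as the last step left them, time stands still between calls to the robot, and variables do not carry over. Pictures are saved under pics/ and viewed, and the job is handed in when it is done.

Besides the shell and the picture viewer there is one more tool, called after "Call:" as name(argument=value, ...), one argument or row to a line, values as JSON. play_rows: Moves the arm, as the interface text tells. Its arguments: {"type":"object","properties":{"commands":{"type":"array"},"squeeze":{"type":"number"}},"required":["commands"]}

```bash
ls; mkdir -p pics; cat > h.py <<'E'
import numpy as np, cv2
from rig import env, optics, order, finder
def snap(n,fn=None):
    im=optics.get_image(n)
    if fn: cv2.imwrite('pics/'+fn,im['color'])
    return im
def K(im):
    H=im['color'].shape[0]; f=H/2/np.tan(np.radians(im['fov_y'])/2)
    return np.array([[f,0,im['cx']],[0,f,im['cy']],[0,0,1.]])
def cloud(im):
    d=im['range_z'];h,w=d.shape
    u,v=np.meshgrid(np.arange(w),np.arange(h))
    p=np.stack([u,v],-1).reshape(-1,1,2).astype(np.float64)
    n=cv2.undistortPoints(p,K(im),np.array(im['dist_coeffs'],float)).reshape(h,w,2)
    P=np.dstack([n[...,0]*d,n[...,1]*d,d,np.ones_like(d)])
    W=P@np.array(im['cam_to_world']).T
    W=W[...,:3]; W[d<=0]=np.nan
    return W
def proj(im,pts):
    M=np.linalg.inv(np.array(im['cam_to_world']))
    r,_=cv2.Rodrigues(M[:3,:3])
    return cv2.projectPoints(np.array(pts,float).reshape(-1,1,3),r,M[:3,3],K(im),np.array(im['dist_coeffs'],float))[0].reshape(-1,2)
def st():
    s=env.observe()
    print('t',s['time_s'],'pos',np.round(s['position'],4),'w',round(s['grip_width'],4),'F',np.round(s['ft_force'],1))
    print(np.round(s['tool_rot'],3).tolist(), np.round(s['q'],1))
    return s
E
python3 - <<'E'
from h import *
st()
a=snap('side','s0.png');b=snap('top','t0.png')
np.set_printoptions(suppress=True,precision=3)
print(np.array(a['cam_to_world']),np.array(b['cam_to_world']))
for c in ('top','side'):
  for t in ['caddy','caddy_tab','scale_pan','brewer','brew_dial','tin_a_mid','ramekin','spoon','sugar_jar','mug_grey','mug_blue']:
    print(c,t,[(round(r['conf'],2),np.round(r['point'],3).tolist()) for r in finder.boxes_of(c,t)])
E
```

```text
pics
t 0.0 pos [ 0.2306 -0.499   0.2447] w 0.0855 F [0.5 0.9 0.3]
[[0.908, 0.419, -0.0], [0.419, -0.908, 0.001], [0.0, -0.001, -1.0]] [-77.5  21.8  74.4   0.   83.9 -12.3]
[[-0.94  -0.201  0.275  0.278]
 [-0.34   0.501 -0.796  0.841]
 [ 0.022 -0.842 -0.539  0.677]
 [ 0.     0.     0.     1.   ]] [[-0.01  -0.994  0.106  0.459]
 [-1.     0.011  0.004  0.011]
 [-0.005 -0.106 -0.994  0.983]
 [ 0.     0.     0.     1.   ]]
top caddy [(0.59, [0.486, -0.311, 0.09])]
top caddy_tab [(0.81, [0.591, -0.32, 0.115])]
top scale_pan [(0.63, [0.464, 0.301, 0.119]), (0.22, [0.689, -0.202, 0.045])]
top brewer [(0.97, [0.747, -0.032, 0.054])]
top brew_dial [(0.87, [0.682, 0.018, 0.071])]
top tin_a_mid []
top ramekin [(0.6, [0.774, 0.224, 0.013])]
top spoon [(0.72, [0.361, 0.009, 0.015])]
top sugar_jar [(0.76, [0.653, 0.192, 0.088])]
top mug_grey [(0.98, [0.687, -0.204, 0.046])]
top mug_blue [(0.65, [0.757, 0.324, 0.044])]
side caddy [(0.67, [0.472, -0.244, 0.085])]
side caddy_tab [(0.6, [0.588, -0.312, 0.117])]
side scale_pan [(0.75, [0.464, 0.311, 0.12])]
side brewer [(0.78, [0.748, -0.004, 0.056])]
side brew_dial [(0.79, [0.683, 0.027, 0.08]), (0.65, [0.365, 0.012, 0.015])]
side tin_a_mid []
side ramekin [(0.76, [0.773, 0.198, 0.027])]
side spoon [(0.74, [0.363, 0.016, 0.014]), (0.36, [0.442, -0.086, 0.05])]
side sugar_jar [(0.95, [0.66, 0.225, 0.082]), (0.52, [0.541, 0.02, 0.045]), (0.21, [0.447, 0.092, 0.06])]
side mug_grey [(0.82, [0.676, -0.187, 0.064]), (0.55, [0.773, 0.196, 0.025])]
side mug_blue [(0.77, [0.743, 0.334, 0.06])]
```

View pics/t0.png

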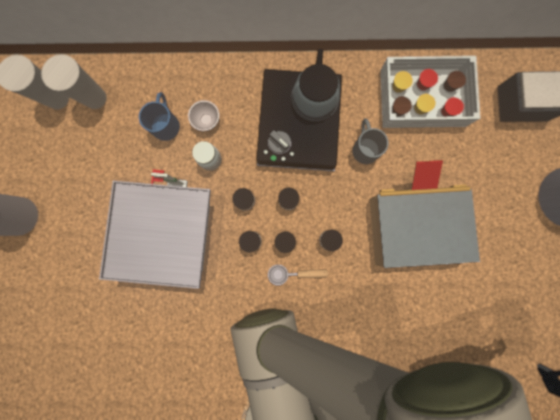

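View pics/s0.png

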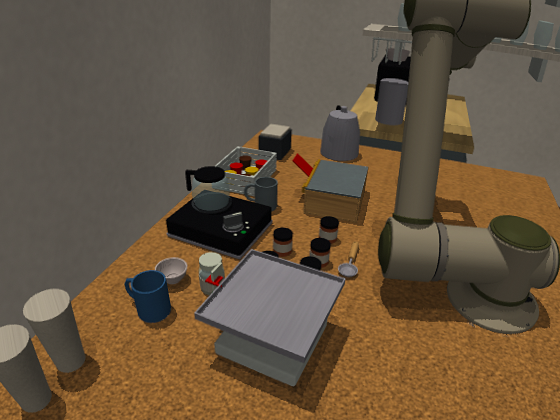

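The top view shows five black-lidded tins at about (243,199), (288,198), (250,241), (285,242) and (331,240). The caddy and its red tab are on the right, the scale on the left, and the brewer with its dial at (280,143). Next I measure all of these.

```bash
cat >> h.py <<'E'
def tins(im,W=None,zr=(0.045,0.075),mask=None):
    W=cloud(im) if W is None else W
    c=im['color'].astype(int)
    m=(W[...,2]>zr[0])&(W[...,2]<zr[1])&(c.max(2)<75)
    if mask is not None: m&=mask(W)
    m=cv2.morphologyEx(m.astype(np.uint8),cv2.MORPH_OPEN,np.ones((3,3)))
    n,l,s,ce=cv2.connectedComponentsWithStats(m)
    out=[]
    for i in range(1,n):
        if 60<s[i,4]<900:
            P=W[l==i]; 
            out.append((np.round((P[:,:2].max(0)+P[:,:2].min(0))/2,4).tolist(),round(float(np.median(P[:,2])),4),int(s[i,4]),np.round(ce[i],1).tolist(),np.round(np.ptp(P[:,:2],axis=0),3).tolist()))
    return out
E
python3 - <<'E'
from h import *
np.set_printoptions(suppress=True,precision=4)
b=snap('top');W=cloud(b);c=b['color'].astype(int)
for o in tins(b,W,mask=lambda W:(W[...,0]<0.63)&(W[...,0]>0.3)&(abs(W[...,1])<0.25)): print(o)
def rect(m,name):
    m=cv2.morphologyEx(m.astype(np.uint8),cv2.MORPH_OPEN,np.ones((3,3)))
    n,l,s,ce=cv2.connectedComponentsWithStats(m); i=1+np.argmax(s[1:,4])
    P=W[l==i]; r=cv2.minAreaRect(P[:,:2].astype(np.float32)); print(name,r,'z',np.percentile(P[:,2],[5,50,95]),s[i,4]); return P
x,y,z=W[...,0],W[...,1],W[...,2]
rect((z>0.08)&(z<.1)&(y<-0.15)&(x<0.62)&(x>.35),'lid')
rect((z>0.11)&(z<.14)&(y>0.15)&(x<0.62),'pan')
red=(c[...,2]>110)&(c[...,1]<60)&(y<-0.15)&(x<.7)
P=rect(red,'tab'); print(P[P[:,2].argmax()],P[P[:,2].argmin()])
rect((z>0.04)&(z<.07)&(x>.6)&(abs(y)<.16)&(c.max(2)<60),'brewer')
h=(z>.078)&(z<.105)&(x>.6)&(x<.74)&(abs(y-.02)<.06)
P=rect(h,'bar')
im=b['color'][100:185,235:350]; cv2.imwrite('pics/dial0.png',cv2.resize(im,None,fx=6,fy=6,interpolation=cv2.INTER_CUBIC))
E
```

```text
([0.5512, 0.0007], 0.0599, 272, [288.4, 198.0], [0.044, 0.041])
([0.5513, 0.111], 0.0598, 259, [242.9, 198.6], [0.042, 0.039])
([0.4491, -0.0999], 0.0595, 287, [331.0, 240.0], [0.043, 0.044])
([0.4476, 0.0954], 0.0599, 268, [249.5, 241.3], [0.041, 0.041])
([0.4454, 0.0115], 0.0597, 265, [284.8, 241.9], [0.043, 0.041])
lid ((0.4831187129020691, -0.3206895589828491), (0.18376383185386658, 0.2211848497390747), 2.794631004333496) z [0.088  0.0909 0.0939] 7407
pan ((0.4688835144042969, 0.30073082447052), (0.22222961485385895, 0.21992778778076172), 84.23568725585938) z [0.115  0.1176 0.127 ] 9892
tab ((0.5948089957237244, -0.3139927387237549), (0.049621108919382095, 0.05329330265522003), 0.48626837134361267) z [0.0971 0.1158 0.134 ] 465
[ 0.6182 -0.3011  0.1406] [ 0.5723 -0.3369  0.0935]
brewer ((0.7688401341438293, -0.02082104980945587), (0.23080149292945862, 0.13276135921478271), 40.49630355834961) z [0.0567 0.0594 0.0624] 2424
bar ((0.6885359287261963, 0.02216174453496933), (0.04997245967388153, 0.014337344095110893), 46.6915168762207) z [0.081  0.0959 0.0992] 147
```

View pics/dial0.png

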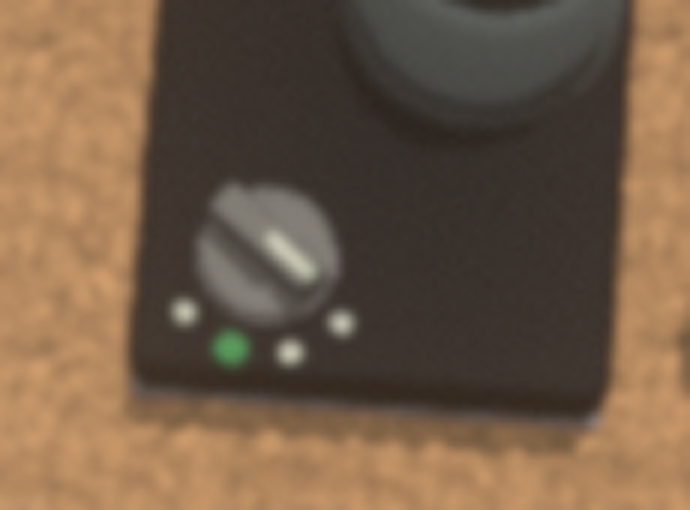

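The dial pointer sits at the rightmost white dot. The green dot is the third one clockwise. First I close the gripper and turn it to yaw 0.

Call:
play_rows(
  commands=[
    {"grip": 1,"rz": 0.144},
    {"grip": 1,"rz": 0.144},
    {"grip": 1,"rz": 0.145},
    {"grip": 1},
  ],
  squeeze=30,
)

```text
invalid input at $.commands[0]: expected keys grip, x, y, z, rx, ry, rz
```

Call:
play_rows(
  commands=[
    {"grip": 1,"x": 0,"y": 0,"z": 0,"rx": 0,"ry": 0,"rz": 0.144},
    {"grip": 1,"x": 0,"y": 0,"z": 0,"rx": 0,"ry": 0,"rz": 0.144},
    {"grip": 1,"x": 0,"y": 0,"z": 0,"rx": 0,"ry": 0,"rz": 0.145},
    {"grip": 1,"x": 0,"y": 0,"z": 0,"rx": 0,"ry": 0,"rz": 0},
  ],
  squeeze=30,
)

```text
time_s: 1.75
position: [0.2307, -0.4993, 0.2453]
tool_rot: [[1.0, 0.001, -0.0], [0.001, -1.0, 0.0], [-0.0, -0.0, -1.0]]
ft_force: [-0.1, 0.5, -0.3]
grip_width: 0.0122
```

Call:
play_rows(
  commands=[
    {"grip": 1,"x": 0.046,"y": -0.023,"z": 0,"rx": 0,"ry": 0,"rz": 0},
    {"grip": 1,"x": 0.046,"y": -0.023,"z": 0,"rx": 0,"ry": 0,"rz": 0},
    {"grip": 1,"x": 0.046,"y": -0.023,"z": 0,"rx": 0,"ry": 0,"rz": 0},
    {"grip": 1,"x": 0.046,"y": -0.023,"z": 0,"rx": 0,"ry": 0,"rz": 0},
    {"grip": 1,"x": 0.046,"y": -0.023,"z": 0,"rx": 0,"ry": 0,"rz": 0},
    {"grip": 1,"x": 0.046,"y": -0.023,"z": 0,"rx": 0,"ry": 0,"rz": 0},
    {"grip": 1,"x": 0.046,"y": -0.023,"z": 0,"rx": 0,"ry": 0,"rz": 0},
    {"grip": 1,"x": 0.046,"y": -0.023,"z": 0,"rx": 0,"ry": 0,"rz": 0},
    {"grip": 1,"x": 0,"y": 0,"z": 0.03,"rx": 0,"ry": 0,"rz": 0},
    {"grip": 1,"x": 0,"y": 0,"z": 0.03,"rx": 0,"ry": 0,"rz": 0},
    {"grip": 1,"x": 0,"y": 0,"z": 0,"rx": 0,"ry": 0,"rz": 0},
  ],
)

```text
time_s: 3.12
position: [0.5981, -0.3148, 0.183]
tool_rot: [[1.0, 0.002, -0.004], [0.002, -1.0, 0.003], [-0.004, -0.003, -1.0]]
ft_force: [0.2, 0.3, 0.9]
grip_width: 0.0001
```

```bash
python3 - <<'E'
from h import *
st(); a=snap('side','s1.png'); b=snap('top','t1.png')
cv2.imwrite('pics/s1c.png',cv2.resize(a['color'][60:240,200:440],None,fx=3,fy=3))
E
```

```text
t 3.125 pos [ 0.5981 -0.3148  0.183 ] w 0.0001 F [0.2 0.3 0.9]
[[1.0, 0.002, -0.004], [0.002, -1.0, 0.003], [-0.004, -0.003, -1.0]] [-37.8  37.3  57.3  -0.   85.7  52.1]
```

View pics/s1c.png

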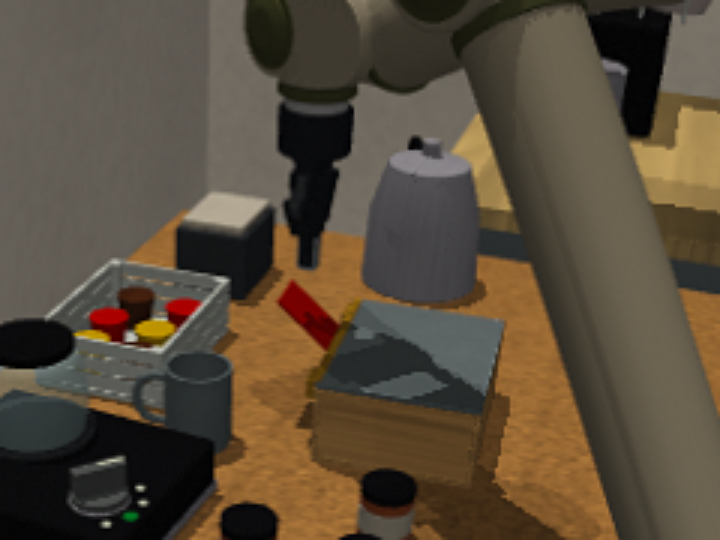

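Call:
play_rows(
  commands=[
    {"grip": 1,"x": 0,"y": 0,"z": 0.02,"rx": 0,"ry": 0,"rz": 0},
    {"grip": 1,"x": 0,"y": 0,"z": 0.015,"rx": 0,"ry": 0,"rz": 0},
    {"grip": 1,"x": 0.004,"y": 0,"z": 0.012,"rx": 0,"ry": 0,"rz": 0},
    {"grip": 1,"x": 0.006,"y": 0,"z": 0.012,"rx": 0,"ry": 0,"rz": 0},
    {"grip": 1,"x": 0.006,"y": 0,"z": 0.012,"rx": 0,"ry": 0,"rz": 0},
    {"grip": 1,"x": 0.005,"y": 0,"z": 0.012,"rx": 0,"ry": 0,"rz": 0},
    {"grip": 1,"x": 0,"y": 0,"z": 0.01,"rx": 0,"ry": 0,"rz": 0},
    {"grip": 1,"x": 0,"y": 0,"z": 0.01,"rx": 0,"ry": 0,"rz": 0},
    {"grip": 1,"x": 0,"y": 0,"z": 0,"rx": 0,"ry": 0,"rz": 0},
  ],
)

```text
time_s: 4.35
position: [0.6196, -0.3152, 0.0813]
tool_rot: [[1.0, -0.0, -0.001], [-0.0, -1.0, 0.001], [-0.001, -0.001, -1.0]]
ft_force: [-0.4, 0.5, -0.1]
grip_width: 0.0001
```

Call:
play_rows(
  commands=[
    {"grip": 1,"x": 0,"y": 0,"z": 0.01,"rx": 0,"ry": 0,"rz": 0},
    {"grip": 1,"x": 0,"y": 0,"z": 0.008,"rx": 0,"ry": 0,"rz": 0},
  ],
)

```text
time_s: 4.6
position: [0.6198, -0.3154, 0.064]
tool_rot: [[1.0, -0.0, 0.001], [-0.0, -1.0, -0.0], [0.001, 0.0, -1.0]]
ft_force: [-0.1, -0.7, 2.2]
grip_width: 0.0002
```

```bash
python3 - <<'E'
from h import *
st(); a=snap('side','s2.png'); b=snap('top','t2.png')
cv2.imwrite('pics/s2c.png',cv2.resize(a['color'][60:240,200:440],None,fx=3,fy=3))
W=cloud(a);c=a['color'].astype(int)
x,y,z=[W[...,i] for i in range(3)]
m=(z>.1)&(x<.6)&(x>.38)&(y<-.2)&(y>-.44)&(z<.27)
P=W[m]; print(P.shape)
for z0 in np.arange(.1,.27,.02):
    q=P[abs(P[:,2]-z0)<.005]
    if len(q): print(round(z0,2),np.percentile(q[:,0],[5,50,95]).round(3),len(q))
E
```

```text
t 4.6 pos [ 0.6198 -0.3154  0.064 ] w 0.0002 F [-0.1 -0.7  2.2]
[[1.0, -0.0, 0.001], [-0.0, -1.0, -0.0], [0.001, 0.0, -1.0]] [-36.7  45.1  62.    0.   72.8  53.3]
(579, 3)
0.1 [0.545 0.549 0.551] 9
0.12 [0.543 0.548 0.599] 17
0.14 [0.54  0.542 0.549] 18
0.16 [0.535 0.54  0.542] 19
0.18 [0.529 0.535 0.597] 37
0.2 [0.526 0.582 0.598] 46
0.22 [0.521 0.586 0.598] 56
0.24 [0.516 0.58  0.597] 46
0.26 [0.515 0.584 0.597] 32
```

View pics/s2c.png

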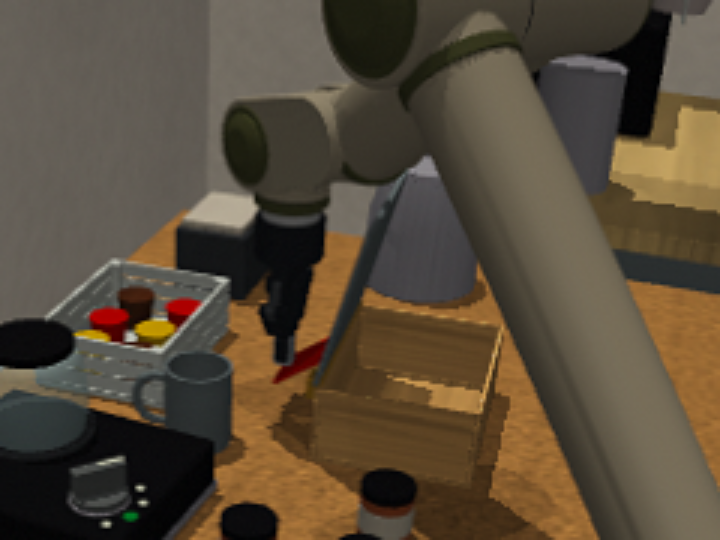

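The lid is about 77° open and the finger is on the tab. I keep pressing.

Call:
play_rows(
  commands=[
    {"grip": 1,"x": 0,"y": 0,"z": 0.006,"rx": 0,"ry": 0,"rz": 0},
    {"grip": 1,"x": 0,"y": 0,"z": 0.004,"rx": 0,"ry": 0,"rz": 0},
    {"grip": 1,"x": 0,"y": 0,"z": 0.002,"rx": 0,"ry": 0,"rz": 0},
    {"grip": 1,"x": 0,"y": 0,"z": 0,"rx": 0,"ry": 0,"rz": 0},
  ],
)

```text
time_s: 5.2
position: [0.6197, -0.3152, 0.0521]
tool_rot: [[1.0, -0.0, -0.0], [-0.0, -1.0, 0.0], [-0.0, -0.0, -1.0]]
ft_force: [0.5, 0.5, 0.2]
grip_width: 0.0002
```

```bash
cat >> h.py <<'E'
def lidang(a):
    W=cloud(a);c=a['color'].astype(int)
    x,y,z=[W[...,i] for i in range(3)]
    m=(z>.1)&(x<.572)&(x>.38)&(y<-.2)&(y>-.44)&(z<.27)
    P=W[m]
    for z0 in np.arange(.1,.27,.02):
        q=P[abs(P[:,2]-z0)<.005]
        if len(q): print(round(z0,2),np.percentile(q[:,0],[5,50,95]).round(3),len(q))
E
python3 - <<'E'
from h import *
st(); a=snap('side','s3.png'); lidang(a)
E
```

```text
t 5.2 pos [ 0.6197 -0.3152  0.0521] w 0.0002 F [0.5 0.5 0.2]
[[1.0, -0.0, -0.0], [-0.0, -1.0, 0.0], [-0.0, -0.0, -1.0]] [-36.7  45.8  62.6   0.   71.6  53.3]
0.1 [0.548 0.554 0.56 ] 13
0.12 [0.547 0.552 0.558] 34
0.14 [0.547 0.551 0.556] 28
0.16 [0.545 0.548 0.555] 36
0.18 [0.543 0.547 0.552] 37
0.2 [0.542 0.546 0.55 ] 39
0.22 [0.539 0.542 0.547] 39
0.24 [0.537 0.54  0.543] 28
0.26 [0.536 0.539 0.543] 31
```

Call:
play_rows(
  commands=[
    {"grip": 1,"x": 0,"y": 0,"z": 0.003,"rx": 0,"ry": 0,"rz": 0},
    {"grip": 1,"x": 0,"y": 0,"z": 0.002,"rx": 0,"ry": 0,"rz": 0},
    {"grip": 1,"x": 0,"y": 0,"z": 0,"rx": 0,"ry": 0,"rz": 0},
  ],
)

```text
time_s: 5.62
position: [0.6211, -0.3159, 0.0494]
tool_rot: [[1.0, -0.0, 0.005], [-0.0, -1.0, -0.003], [0.005, 0.003, -1.0]]
ft_force: [2.1, 1.5, 9.2]
grip_width: 0.0
```

```bash
python3 - <<'E'
from h import *
st(); a=snap('side','s4.png'); lidang(a)
E
```

```text
t 5.625 pos [ 0.6211 -0.3159  0.0494] w 0.0 F [2.1 1.5 9.2]
[[1.0, -0.0, 0.005], [-0.0, -1.0, -0.003], [0.005, 0.003, -1.0]] [-36.7  46.   62.7   0.   71.   53.3]
0.1 [0.548 0.555 0.561] 13
0.12 [0.547 0.552 0.558] 32
0.14 [0.547 0.551 0.557] 35
0.16 [0.545 0.549 0.556] 36
0.18 [0.544 0.547 0.553] 34
0.2 [0.542 0.545 0.551] 32
0.22 [0.54  0.544 0.548] 38
0.24 [0.538 0.54  0.543] 31
0.26 [0.537 0.54  0.543] 29
```

The lid is at its stop (9 N reaction, about 85°). Next I retreat and go to the first tin.

Call:
play_rows(
  commands=[
    {"grip": 1,"x": 0.002,"y": 0,"z": -0.03,"rx": 0,"ry": 0,"rz": 0},
    {"grip": 1,"x": 0,"y": 0,"z": -0.056,"rx": 0,"ry": 0,"rz": 0},
    {"grip": 1,"x": 0,"y": 0,"z": -0.056,"rx": 0,"ry": 0,"rz": 0},
    {"grip": 1,"x": 0,"y": 0,"z": -0.056,"rx": 0,"ry": 0,"rz": 0},
    {"grip": 1,"x": 0,"y": 0,"z": -0.056,"rx": 0,"ry": 0,"rz": 0},
    {"grip": -0.6,"x": 0,"y": -0.025,"z": -0.04,"rx": 0,"ry": 0,"rz": 0},
    {"grip": -0.6,"x": -0.02,"y": -0.048,"z": 0,"rx": 0,"ry": 0,"rz": 0},
    {"grip": -0.6,"x": -0.036,"y": -0.047,"z": 0,"rx": 0,"ry": 0,"rz": 0},
    {"grip": -0.6,"x": -0.036,"y": -0.047,"z": 0,"rx": 0,"ry": 0,"rz": 0},
    {"grip": -0.6,"x": -0.036,"y": -0.047,"z": 0,"rx": 0,"ry": 0,"rz": 0},
    {"grip": -0.6,"x": -0.044,"y": 0,"z": 0,"rx": 0,"ry": 0,"rz": 0},
    {"grip": -0.6,"x": 0,"y": 0,"z": 0,"rx": 0,"ry": 0,"rz": 0},
  ],
)

```text
time_s: 7.18
position: [0.4478, -0.1005, 0.342]
tool_rot: [[1.0, -0.0, 0.001], [-0.0, -1.0, -0.001], [0.001, 0.001, -1.0]]
ft_force: [0.5, -0.8, -0.4]
grip_width: 0.0687
```

```bash
python3 - <<'E'
from h import *
st(); a=snap('side','s5.png'); lidang(a); b=snap('top','t5.png')
for o in tins(b,mask=lambda W:(W[...,0]<0.63)&(W[...,0]>0.3)&(abs(W[...,1])<0.25)): print(o)
E
```

```text
t 7.175 pos [ 0.4478 -0.1005  0.342 ] w 0.0687 F [ 0.5 -0.8 -0.4]
[[1.0, -0.0, 0.001], [-0.0, -1.0, -0.001], [0.001, 0.001, -1.0]] [-27.5   9.2  76.3  -0.   94.5  62.5]
0.1 [0.548 0.554 0.558] 12
0.12 [0.546 0.552 0.559] 32
0.14 [0.547 0.55  0.556] 32
0.16 [0.546 0.549 0.555] 34
0.18 [0.543 0.547 0.552] 37
0.2 [0.542 0.546 0.551] 33
0.22 [0.54  0.544 0.548] 36
0.24 [0.538 0.542 0.547] 42
0.26 [0.537 0.542 0.547] 56
([0.5514, 0.0007], 0.0597, 271, [288.4, 198.0], [0.044, 0.041])
([0.5512, 0.111], 0.0597, 255, [243.0, 198.5], [0.042, 0.039])
([0.4475, 0.0956], 0.0598, 266, [249.4, 241.3], [0.041, 0.041])
([0.4455, 0.0104], 0.0596, 276, [284.8, 242.0], [0.043, 0.043])
```

View pics/t5.png

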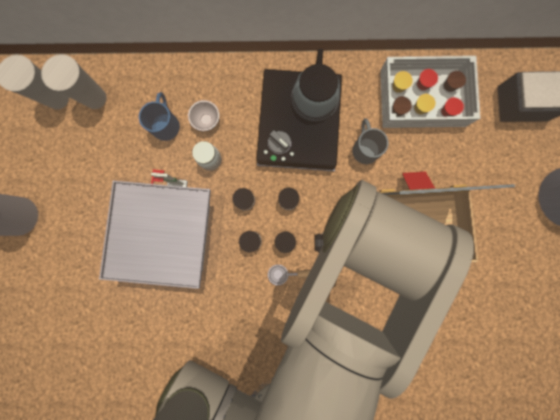

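```bash
python3 - <<'E'
from h import *
b=snap('side','s6.png')
for o in tins(b,zr=(.055,.066),mask=lambda W:(W[...,0]<0.63)&(W[...,0]>0.3)&(abs(W[...,1])<0.25)): print(o)
E
```

```text
([0.4474, -0.101], 0.0597, 182, [328.7, 221.8], [0.052, 0.058])
([0.5482, -0.0001], 0.0599, 197, [282.9, 233.6], [0.052, 0.057])
([0.4436, 0.0112], 0.0601, 209, [319.8, 244.1], [0.049, 0.055])
([0.4453, 0.0912], 0.0599, 189, [311.1, 262.4], [0.049, 0.044])
```

Call:
play_rows(
  commands=[
    {"grip": -0.6,"x": 0.001,"y": 0,"z": 0.06,"rx": 0,"ry": 0,"rz": 0},
    {"grip": -0.6,"x": 0,"y": 0,"z": 0.06,"rx": 0,"ry": 0,"rz": 0},
    {"grip": -0.6,"x": 0,"y": 0,"z": 0.06,"rx": 0,"ry": 0,"rz": 0},
    {"grip": -0.6,"x": 0,"y": 0,"z": 0.02,"rx": 0,"ry": 0,"rz": 0},
    {"grip": -0.6,"x": 0,"y": 0,"z": 0,"rx": 0,"ry": 0,"rz": 0},
  ],
)

```text
time_s: 7.95
position: [0.4509, -0.1014, 0.1398]
tool_rot: [[1.0, -0.0, -0.003], [-0.0, -1.0, 0.002], [-0.003, -0.002, -1.0]]
ft_force: [0.6, -1.0, 0.2]
grip_width: 0.0684
```

```bash
python3 - <<'E'
from h import *
st();b=snap('side','s7.png')
cv2.imwrite('pics/s7c.png',cv2.resize(b['color'][150:330,230:430],None,fx=3,fy=3))
E
```

```text
t 7.95 pos [ 0.4509 -0.1014  0.1398] w 0.0684 F [ 0.6 -1.   0.2]
[[1.0, -0.0, -0.003], [-0.0, -1.0, 0.002], [-0.003, -0.002, -1.0]] [-27.4  19.9  97.3   0.   63.   62.6]
```

View pics/s7c.png

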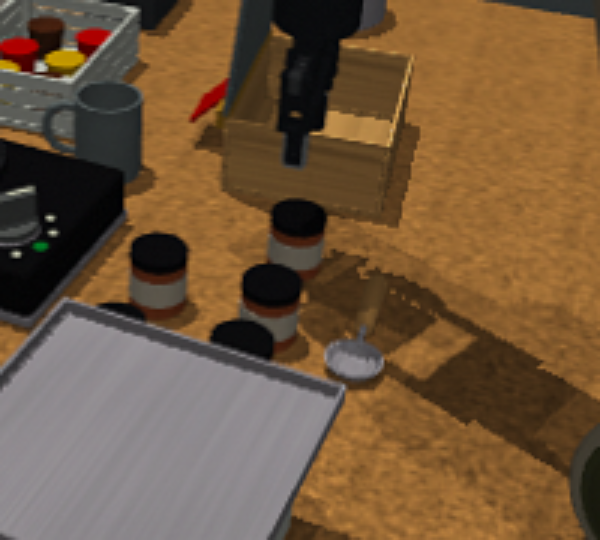

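The gripper stands straight above the first tin. I descend and grasp.

Call:
play_rows(
  commands=[
    {"grip": -0.6,"x": -0.002,"y": 0,"z": 0.05,"rx": 0,"ry": 0,"rz": 0},
    {"grip": -0.6,"x": 0,"y": 0,"z": 0.04,"rx": 0,"ry": 0,"rz": 0},
    {"grip": -0.6,"x": 0,"y": 0,"z": 0.014,"rx": 0,"ry": 0,"rz": 0},
    {"grip": 0.3,"x": 0,"y": 0,"z": 0,"rx": 0,"ry": 0,"rz": 0},
    {"grip": 0.3,"x": 0,"y": 0,"z": 0,"rx": 0,"ry": 0,"rz": 0},
    {"grip": 0.3,"x": 0,"y": 0,"z": 0,"rx": 0,"ry": 0,"rz": 0},
    {"grip": 0.3,"x": 0,"y": 0,"z": 0,"rx": 0,"ry": 0,"rz": 0},
  ],
)

```text
time_s: 8.88
position: [0.449, -0.1014, 0.0378]
tool_rot: [[1.0, -0.0, 0.001], [-0.0, -1.0, -0.0], [0.001, 0.0, -1.0]]
ft_force: [0.1, -1.1, -0.9]
grip_width: 0.0511
```

Call:
play_rows(
  commands=[
    {"grip": 0.3,"x": 0,"y": 0,"z": -0.03,"rx": 0,"ry": 0,"rz": 0},
    {"grip": 0.3,"x": 0,"y": 0,"z": -0.06,"rx": 0,"ry": 0,"rz": 0},
    {"grip": 0.3,"x": 0,"y": 0,"z": -0.06,"rx": 0,"ry": 0,"rz": 0},
    {"grip": 0.3,"x": 0,"y": -0.03,"z": -0.05,"rx": 0,"ry": 0,"rz": 0},
    {"grip": 0.3,"x": 0,"y": -0.055,"z": -0.01,"rx": 0,"ry": 0,"rz": 0},
    {"grip": 0.3,"x": -0.004,"y": -0.055,"z": 0,"rx": 0,"ry": 0,"rz": 0},
    {"grip": 0.3,"x": -0.004,"y": -0.055,"z": 0,"rx": 0,"ry": 0,"rz": 0},
    {"grip": 0.3,"x": -0.004,"y": -0.055,"z": 0,"rx": 0,"ry": 0,"rz": 0},
    {"grip": 0.3,"x": -0.004,"y": -0.055,"z": 0,"rx": 0,"ry": 0,"rz": 0},
    {"grip": 0.3,"x": -0.004,"y": -0.055,"z": 0,"rx": 0,"ry": 0,"rz": 0},
    {"grip": 0.3,"x": -0.004,"y": -0.055,"z": 0,"rx": 0,"ry": 0,"rz": 0},
    {"grip": 0.3,"x": 0,"y": -0.042,"z": 0,"rx": 0,"ry": 0,"rz": 0},
  ],
)

```text
time_s: 10.38
position: [0.424, 0.3577, 0.2475]
tool_rot: [[1.0, 0.001, -0.0], [0.001, -1.0, 0.0], [-0.0, -0.0, -1.0]]
ft_force: [0.4, -1.0, -1.7]
grip_width: 0.0511
```

```bash
python3 - <<'E'
from h import *
st();b=snap('side','s8.png'); 
E
```

```text
t 10.375 pos [0.424  0.3577 0.2475] w 0.0511 F [ 0.4 -1.  -1.7]
[[1.0, 0.001, -0.0], [0.001, -1.0, 0.0], [-0.0, -0.0, -1.0]] [ 27.9  22.2  73.3   0.   84.5 117.9]
```

View pics/s8.png

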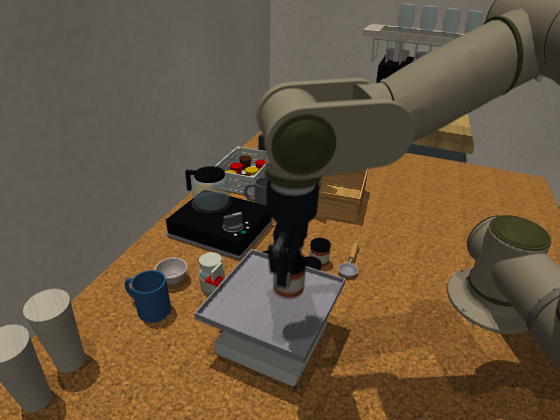

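Call:
play_rows(
  commands=[
    {"grip": 0.3,"x": 0,"y": 0,"z": 0.04,"rx": 0,"ry": 0,"rz": 0},
    {"grip": 0.3,"x": 0,"y": 0,"z": 0.03,"rx": 0,"ry": 0,"rz": 0},
    {"grip": 0.3,"x": 0,"y": 0,"z": 0.016,"rx": 0,"ry": 0,"rz": 0},
    {"grip": 0.3,"x": 0,"y": 0,"z": 0.01,"rx": 0,"ry": 0,"rz": 0},
    {"grip": 0.3,"x": 0,"y": 0,"z": 0.005,"rx": 0,"ry": 0,"rz": 0},
    {"grip": 0.0,"x": 0,"y": 0,"z": 0,"rx": 0,"ry": 0,"rz": 0},
    {"grip": -0.6,"x": 0,"y": 0,"z": 0,"rx": 0,"ry": 0,"rz": 0},
    {"grip": -0.6,"x": 0,"y": 0,"z": 0,"rx": 0,"ry": 0,"rz": 0},
    {"grip": -0.6,"x": 0,"y": 0,"z": -0.02,"rx": 0,"ry": 0,"rz": 0},
    {"grip": -0.6,"x": 0,"y": 0,"z": -0.04,"rx": 0,"ry": 0,"rz": 0},
    {"grip": -0.6,"x": 0,"y": 0,"z": -0.06,"rx": 0,"ry": 0,"rz": 0},
  ],
)

```text
time_s: 11.8
position: [0.4244, 0.3554, 0.2668]
tool_rot: [[1.0, -0.0, -0.003], [-0.0, -1.0, -0.001], [-0.003, 0.001, -1.0]]
ft_force: [0.2, 0.9, -0.1]
grip_width: 0.0682
```

```bash
cat >> h.py <<'E'
def pan(im):
    W=cloud(im);x,y,z=[W[...,i] for i in range(3)];c=im['color'].astype(int)
    u=np.array([.995,-.101]);v=np.array([.101,.995]);d=W[...,:2]-np.array([.469,.301])
    a=d@u;b=d@v
    m=(abs(a)<.1)&(abs(b)<.1)&(z>.04)&(z<.124)&(c.min(2)>80)
    if m.sum(): print('pan z',np.percentile(z[m],[10,50,90]).round(4),m.sum())
    m=(abs(a)<.11)&(abs(b)<.11)&(z>.1)&(c.max(2)<75)&(z<.19)
    m=cv2.morphologyEx(m.astype(np.uint8),cv2.MORPH_OPEN,np.ones((3,3)))
    n,l,s,ce=cv2.connectedComponentsWithStats(m)
    for i in range(1,n):
        if s[i,4]>60:
            P=W[l==i];print('pantin',((P.max(0)+P.min(0))/2).round(3),'top',np.median(P[:,2]).round(4),s[i,4])
tm=lambda W:(W[...,0]<0.63)&(W[...,0]>0.3)&(abs(W[...,1])<0.2)
E
python3 - <<'E'
from h import *
st();b=snap('top','t9.png'); pan(b)
a=snap('side','s9.png'); pan(a)
for o in tins(b,mask=tm): print(o)
E
```

```text
t 11.8 pos [0.4244 0.3554 0.2668] w 0.0682 F [ 0.2  0.9 -0.1]
[[1.0, -0.0, -0.003], [-0.0, -1.0, -0.001], [-0.003, 0.001, -1.0]] [ 27.7  21.4  71.3   0.   87.4 117.7]
pan z [0.1031 0.1051 0.1071] 6973
pantin [0.424 0.351 0.162] top 0.1651 263
pan z [0.1042 0.1056 0.107 ] 5569
pantin [0.433 0.326 0.137] top 0.1659 725
pantin [0.547 0.401 0.109] top 0.1086 159
pantin [0.399 0.351 0.116] top 0.106 487
pantin [0.438 0.413 0.11 ] top 0.1084 360
([0.5522, 0.0007], 0.0596, 260, [288.3, 197.8], [0.042, 0.041])
([0.5513, 0.1099], 0.0598, 247, [243.1, 198.6], [0.042, 0.042])
([0.4475, 0.0955], 0.0597, 261, [249.3, 241.2], [0.041, 0.041])
([0.4466, 0.0115], 0.0598, 254, [284.7, 241.8], [0.041, 0.041])
```

View pics/s9.png

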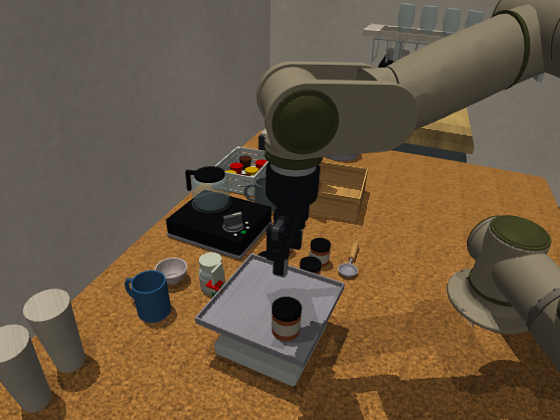

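The first tin stands on the pan, which sank about 12.5 mm. Next is the tin at (0.4475, 0.0955).

Call:
play_rows(
  commands=[
    {"grip": -0.6,"x": 0.005,"y": 0.052,"z": 0,"rx": 0,"ry": 0,"rz": 0},
    {"grip": -0.6,"x": 0.005,"y": 0.052,"z": 0,"rx": 0,"ry": 0,"rz": 0},
    {"grip": -0.6,"x": 0.005,"y": 0.052,"z": 0,"rx": 0,"ry": 0,"rz": 0},
    {"grip": -0.6,"x": 0.005,"y": 0.052,"z": 0,"rx": 0,"ry": 0,"rz": 0},
    {"grip": -0.6,"x": 0.003,"y": 0.052,"z": 0,"rx": 0,"ry": 0,"rz": 0},
    {"grip": -0.6,"x": 0,"y": 0,"z": 0.055,"rx": 0,"ry": 0,"rz": 0},
    {"grip": -0.6,"x": 0,"y": 0,"z": 0.055,"rx": 0,"ry": 0,"rz": 0},
    {"grip": -0.6,"x": 0,"y": 0,"z": 0.01,"rx": 0,"ry": 0,"rz": 0},
    {"grip": -0.6,"x": 0,"y": 0,"z": 0,"rx": 0,"ry": 0,"rz": 0},
  ],
)

```text
time_s: 13.02
position: [0.4484, 0.0958, 0.1472]
tool_rot: [[1.0, 0.0, 0.001], [0.0, -1.0, -0.0], [0.001, 0.0, -1.0]]
ft_force: [0.5, -0.3, 0.3]
grip_width: 0.0685
```

```bash
python3 - <<'E'
from h import *
st();b=snap('top','t10.png')
for o in tins(b,mask=tm): print(o)
a=snap('side','s10.png')
for o in tins(a,mask=tm,zr=(.055,.066)): print(o)
E
```

```text
t 13.025 pos [0.4484 0.0958 0.1472] w 0.0685 F [ 0.5 -0.3  0.3]
[[1.0, 0.0, 0.001], [0.0, -1.0, -0.0], [0.001, 0.0, -1.0]] [-2.8 18.9 97.4  0.  63.7 87.2]
([0.5514, 0.0007], 0.0597, 267, [288.3, 198.1], [0.044, 0.041])
([0.5513, 0.1109], 0.0598, 262, [243.1, 198.4], [0.042, 0.044])
([0.4454, 0.0104], 0.0596, 290, [284.6, 242.0], [0.043, 0.043])
([0.5477, -0.0003], 0.0599, 195, [282.9, 233.5], [0.052, 0.055])
([0.4409, 0.0101], 0.06, 196, [320.6, 244.4], [0.045, 0.055])
([0.5482, 0.1014], 0.0601, 136, [269.7, 254.9], [0.05, 0.035])
([0.4455, 0.0962], 0.0598, 255, [310.1, 263.8], [0.049, 0.052])
```

Call:
play_rows(
  commands=[
    {"grip": -0.6,"x": -0.001,"y": 0,"z": 0.055,"rx": 0,"ry": 0,"rz": 0},
    {"grip": -0.6,"x": 0,"y": 0,"z": 0.04,"rx": 0,"ry": 0,"rz": 0},
    {"grip": -0.6,"x": 0,"y": 0,"z": 0.014,"rx": 0,"ry": 0,"rz": 0},
    {"grip": 0.3,"x": 0,"y": 0,"z": 0,"rx": 0,"ry": 0,"rz": 0},
    {"grip": 0.3,"x": 0,"y": 0,"z": 0,"rx": 0,"ry": 0,"rz": 0},
    {"grip": 0.3,"x": 0,"y": 0,"z": 0,"rx": 0,"ry": 0,"rz": 0},
    {"grip": 0.3,"x": 0,"y": 0,"z": 0,"rx": 0,"ry": 0,"rz": 0},
    {"grip": 0.3,"x": 0,"y": 0,"z": -0.03,"rx": 0,"ry": 0,"rz": 0},
    {"grip": 0.3,"x": 0,"y": 0,"z": -0.06,"rx": 0,"ry": 0,"rz": 0},
    {"grip": 0.3,"x": 0,"y": 0,"z": -0.06,"rx": 0,"ry": 0,"rz": 0},
    {"grip": 0.3,"x": 0,"y": 0,"z": -0.06,"rx": 0,"ry": 0,"rz": 0},
  ],
)

```text
time_s: 14.5
position: [0.4462, 0.0957, 0.2496]
tool_rot: [[1.0, -0.0, 0.0], [-0.0, -1.0, -0.0], [0.0, 0.0, -1.0]]
ft_force: [1.6, 0.4, -0.8]
grip_width: 0.0511
```

Call:
play_rows(
  commands=[
    {"grip": 0.3,"x": 0.016,"y": -0.05,"z": 0,"rx": 0,"ry": 0,"rz": 0},
    {"grip": 0.3,"x": 0.016,"y": -0.05,"z": 0,"rx": 0,"ry": 0,"rz": 0},
    {"grip": 0.3,"x": 0.016,"y": -0.05,"z": 0,"rx": 0,"ry": 0,"rz": 0},
    {"grip": 0.3,"x": 0.015,"y": -0.05,"z": 0,"rx": 0,"ry": 0,"rz": 0},
    {"grip": 0.3,"x": 0.015,"y": -0.05,"z": 0,"rx": 0,"ry": 0,"rz": 0},
    {"grip": 0.3,"x": 0,"y": 0,"z": 0.04,"rx": 0,"ry": 0,"rz": 0},
    {"grip": 0.3,"x": 0,"y": 0,"z": 0.04,"rx": 0,"ry": 0,"rz": 0},
    {"grip": 0.3,"x": 0,"y": 0,"z": 0.02,"rx": 0,"ry": 0,"rz": 0},
    {"grip": 0.3,"x": 0,"y": 0,"z": 0.01,"rx": 0,"ry": 0,"rz": 0},
    {"grip": 0.3,"x": 0,"y": 0,"z": 0.005,"rx": 0,"ry": 0,"rz": 0},
    {"grip": 0.3,"x": 0,"y": 0,"z": 0,"rx": 0,"ry": 0,"rz": 0},
  ],
)

```text
time_s: 15.88
position: [0.525, 0.3457, 0.1329]
tool_rot: [[1.0, -0.0, 0.001], [-0.0, -1.0, 0.0], [0.001, -0.0, -1.0]]
ft_force: [-0.2, -0.3, 0.2]
grip_width: 0.0514
```

Call:
play_rows(
  commands=[
    {"grip": 0.0,"x": 0,"y": 0,"z": 0,"rx": 0,"ry": 0,"rz": 0},
    {"grip": -0.6,"x": 0,"y": 0,"z": 0,"rx": 0,"ry": 0,"rz": 0},
    {"grip": -0.6,"x": 0,"y": 0,"z": 0,"rx": 0,"ry": 0,"rz": 0},
    {"grip": -0.6,"x": 0,"y": 0,"z": -0.02,"rx": 0,"ry": 0,"rz": 0},
    {"grip": -0.6,"x": 0,"y": 0,"z": -0.04,"rx": 0,"ry": 0,"rz": 0},
    {"grip": -0.6,"x": 0,"y": 0,"z": -0.06,"rx": 0,"ry": 0,"rz": 0},
    {"grip": -0.6,"x": 0,"y": 0,"z": 0,"rx": 0,"ry": 0,"rz": 0},
  ],
)

```text
time_s: 16.75
position: [0.5261, 0.3463, 0.2576]
tool_rot: [[1.0, -0.0, 0.009], [-0.0, -1.0, 0.004], [0.009, -0.004, -1.0]]
ft_force: [-0.6, -0.3, -0.5]
grip_width: 0.0682
```

```bash
python3 - <<'E'
from h import *
st();b=snap('top','t11.png'); pan(b)
a=snap('side','s11.png'); pan(a)
for o in tins(b,mask=tm): print(o)
E
```

```text
t 16.75 pos [0.5261 0.3463 0.2576] w 0.0682 F [-0.6 -0.3 -0.5]
[[1.0, -0.0, 0.009], [-0.0, -1.0, 0.004], [0.009, -0.004, -1.0]] [ 22.6  29.4  59.6   0.   90.4 112.6]
pan z [0.0934 0.0954 0.0974] 6209
pantin [0.524 0.344 0.153] top 0.1555 281
pantin [0.425 0.356 0.152] top 0.1556 473
pan z [0.0944 0.0958 0.0974] 3450
pantin [0.536 0.328 0.133] top 0.1556 642
pantin [0.422 0.356 0.146] top 0.1562 680
([0.5512, 0.0018], 0.0596, 235, [288.4, 197.8], [0.039, 0.039])
```

View pics/s11.png

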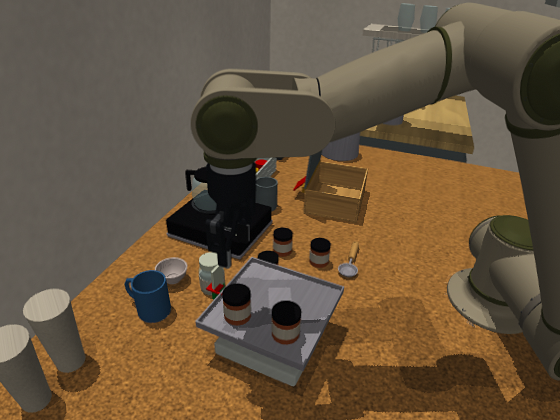

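Call:
play_rows(
  commands=[
    {"grip": -0.6,"x": 0.005,"y": 0.059,"z": 0,"rx": 0,"ry": 0,"rz": 0},
    {"grip": -0.6,"x": 0.007,"y": 0.059,"z": 0,"rx": 0,"ry": 0,"rz": 0},
    {"grip": -0.6,"x": 0.007,"y": 0.059,"z": 0,"rx": 0,"ry": 0,"rz": 0},
    {"grip": -0.6,"x": 0.007,"y": 0.059,"z": 0,"rx": 0,"ry": 0,"rz": 0},
    {"grip": -0.6,"x": 0,"y": 0,"z": 0.055,"rx": 0,"ry": 0,"rz": 0},
    {"grip": -0.6,"x": 0,"y": 0,"z": 0.05,"rx": 0,"ry": 0,"rz": 0},
    {"grip": -0.6,"x": 0,"y": 0,"z": 0.01,"rx": 0,"ry": 0,"rz": 0},
    {"grip": -0.6,"x": 0,"y": 0,"z": 0,"rx": 0,"ry": 0,"rz": 0},
  ],
)

```text
time_s: 17.85
position: [0.551, 0.1098, 0.1375]
tool_rot: [[1.0, 0.0, -0.001], [0.0, -1.0, -0.0], [-0.001, 0.0, -1.0]]
ft_force: [0.5, 0.2, 1.3]
grip_width: 0.0684
```

```bash
python3 - <<'E'
from h import *
st();b=snap('top','t12.png')
for o in tins(b,mask=tm): print(o)
a=snap('side','s12.png')
for o in tins(a,mask=tm,zr=(.055,.066)): print(o)
E
```

```text
t 17.85 pos [0.551  0.1098 0.1375] w 0.0684 F [0.5 0.2 1.3]
[[1.0, 0.0, -0.001], [0.0, -1.0, -0.0], [-0.001, 0.0, -1.0]] [-0.8 28.7 82.  -0.  69.3 89.2]
([0.5514, 0.0019], 0.0595, 282, [288.1, 198.0], [0.044, 0.044])
([0.4455, 0.0115], 0.0597, 280, [284.6, 242.0], [0.043, 0.041])
([0.5489, -0.0004], 0.0597, 189, [282.7, 233.5], [0.05, 0.055])
([0.4435, 0.0106], 0.0598, 212, [320.0, 244.2], [0.05, 0.055])
([0.5474, 0.1069], 0.06, 197, [269.4, 256.5], [0.049, 0.047])
```

View pics/t12.png

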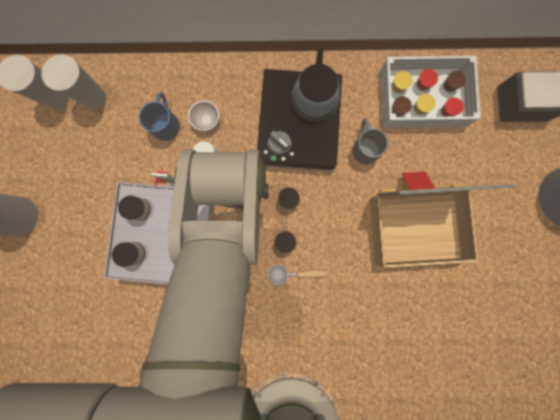

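View pics/s12.png

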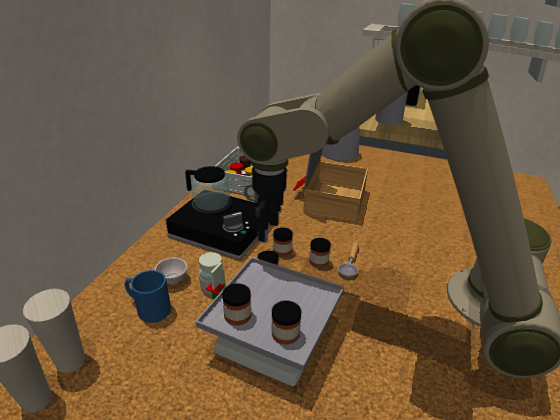

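The third tin is still at (0.551, 0.110), seen from the side at pixel (269,257). I grasp and lift it.

Call:
play_rows(
  commands=[
    {"grip": -0.6,"x": 0,"y": 0,"z": 0.055,"rx": 0,"ry": 0,"rz": 0},
    {"grip": -0.6,"x": 0,"y": 0,"z": 0.035,"rx": 0,"ry": 0,"rz": 0},
    {"grip": -0.6,"x": 0,"y": 0,"z": 0.01,"rx": 0,"ry": 0,"rz": 0},
    {"grip": 0.3,"x": 0,"y": 0,"z": 0,"rx": 0,"ry": 0,"rz": 0},
    {"grip": 0.3,"x": 0,"y": 0,"z": 0,"rx": 0,"ry": 0,"rz": 0},
    {"grip": 0.3,"x": 0,"y": 0,"z": 0,"rx": 0,"ry": 0,"rz": 0},
    {"grip": 0.3,"x": 0,"y": 0,"z": 0,"rx": 0,"ry": 0,"rz": 0},
    {"grip": 0.3,"x": 0,"y": 0,"z": -0.03,"rx": 0,"ry": 0,"rz": 0},
    {"grip": 0.3,"x": 0,"y": 0,"z": -0.06,"rx": 0,"ry": 0,"rz": 0},
    {"grip": 0.3,"x": 0,"y": 0,"z": -0.06,"rx": 0,"ry": 0,"rz": 0},
    {"grip": 0.3,"x": 0,"y": 0,"z": -0.06,"rx": 0,"ry": 0,"rz": 0},
    {"grip": 0.3,"x": 0,"y": 0,"z": 0,"rx": 0,"ry": 0,"rz": 0},
  ],
)

```text
time_s: 19.45
position: [0.552, 0.1097, 0.2524]
tool_rot: [[1.0, -0.0, 0.01], [-0.0, -1.0, -0.0], [0.01, 0.0, -1.0]]
ft_force: [-1.6, -0.3, -2.7]
grip_width: 0.051
```

Call:
play_rows(
  commands=[
    {"grip": 0.3,"x": -0.035,"y": -0.037,"z": 0,"rx": 0,"ry": 0,"rz": 0},
    {"grip": 0.3,"x": -0.035,"y": -0.037,"z": 0,"rx": 0,"ry": 0,"rz": 0},
    {"grip": 0.3,"x": -0.035,"y": -0.037,"z": 0,"rx": 0,"ry": 0,"rz": 0},
    {"grip": 0.3,"x": -0.034,"y": -0.035,"z": 0,"rx": 0,"ry": 0,"rz": 0},
    {"grip": 0.3,"x": 0,"y": 0,"z": 0.04,"rx": 0,"ry": 0,"rz": 0},
    {"grip": 0.3,"x": 0,"y": 0,"z": 0.04,"rx": 0,"ry": 0,"rz": 0},
    {"grip": 0.3,"x": 0,"y": 0,"z": 0.03,"rx": 0,"ry": 0,"rz": 0},
    {"grip": 0.3,"x": 0,"y": 0,"z": 0.012,"rx": 0,"ry": 0,"rz": 0},
    {"grip": 0.3,"x": 0,"y": 0,"z": 0.006,"rx": 0,"ry": 0,"rz": 0},
    {"grip": 0.3,"x": 0,"y": 0,"z": 0,"rx": 0,"ry": 0,"rz": 0},
  ],
)

```text
time_s: 20.7
position: [0.4119, 0.2557, 0.1197]
tool_rot: [[1.0, -0.0, 0.0], [-0.0, -1.0, 0.0], [0.0, -0.0, -1.0]]
ft_force: [-0.8, 0.0, 1.0]
grip_width: 0.0513
```

Call:
play_rows(
  commands=[
    {"grip": 0.0,"x": 0,"y": 0,"z": 0,"rx": 0,"ry": 0,"rz": 0},
    {"grip": -0.6,"x": 0,"y": 0,"z": 0,"rx": 0,"ry": 0,"rz": 0},
    {"grip": -0.6,"x": 0,"y": 0,"z": 0,"rx": 0,"ry": 0,"rz": 0},
    {"grip": -0.6,"x": 0,"y": 0,"z": -0.02,"rx": 0,"ry": 0,"rz": 0},
    {"grip": -0.6,"x": 0,"y": 0,"z": -0.04,"rx": 0,"ry": 0,"rz": 0},
    {"grip": -0.6,"x": 0,"y": 0,"z": -0.06,"rx": 0,"ry": 0,"rz": 0},
    {"grip": -0.6,"x": 0,"y": 0.04,"z": 0,"rx": 0,"ry": 0,"rz": 0},
    {"grip": -0.6,"x": 0,"y": 0.06,"z": 0,"rx": 0,"ry": 0,"rz": 0},
    {"grip": -0.6,"x": 0,"y": 0.05,"z": 0,"rx": 0,"ry": 0,"rz": 0},
    {"grip": -0.6,"x": 0,"y": 0,"z": 0,"rx": 0,"ry": 0,"rz": 0},
  ],
)

```text
time_s: 21.95
position: [0.412, 0.1033, 0.2396]
tool_rot: [[1.0, -0.005, 0.001], [-0.005, -1.0, -0.0], [0.001, 0.0, -1.0]]
ft_force: [0.1, -0.5, -0.2]
grip_width: 0.0683
```

```bash
python3 - <<'E'
from h import *
st();b=snap('top','t13.png'); pan(b)
a=snap('side','s13.png'); pan(a)
for o in tins(b,mask=tm): print(o)
for o in tins(a,mask=tm,zr=(.055,.066)): print(o)
cv2.imwrite('pics/t13c.png',cv2.resize(b['color'][160:300,90:230],None,fx=4,fy=4,interpolation=cv2.INTER_CUBIC))
E
```

```text
t 21.95 pos [0.412  0.1033 0.2396] w 0.0683 F [ 0.1 -0.5 -0.2]
[[1.0, -0.005, 0.001], [-0.005, -1.0, -0.0], [0.001, 0.0, -1.0]] [-2.   9.4 93.1 -0.  77.4 88.3]
pan z [0.0839 0.0859 0.0882] 4468
pantin [0.524 0.345 0.144] top 0.1461 384
pantin [0.425 0.354 0.145] top 0.1461 417
pan z [0.0848 0.0863 0.0878] 4042
pantin [0.411 0.257 0.136] top 0.1457 550
pantin [0.524 0.347 0.138] top 0.1464 620
pantin [0.423 0.357 0.138] top 0.1465 693
([0.5513, 0.0007], 0.0594, 264, [288.4, 198.0], [0.044, 0.041])
([0.4454, 0.0115], 0.0596, 277, [284.7, 242.2], [0.043, 0.041])
([0.5489, 0.0002], 0.0599, 190, [282.7, 233.5], [0.051, 0.056])
([0.4436, 0.0109], 0.0599, 210, [320.0, 244.2], [0.049, 0.057])
```

View pics/s13.png

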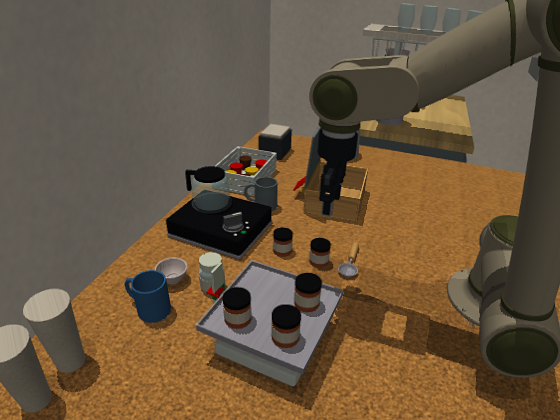

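View pics/t13c.png

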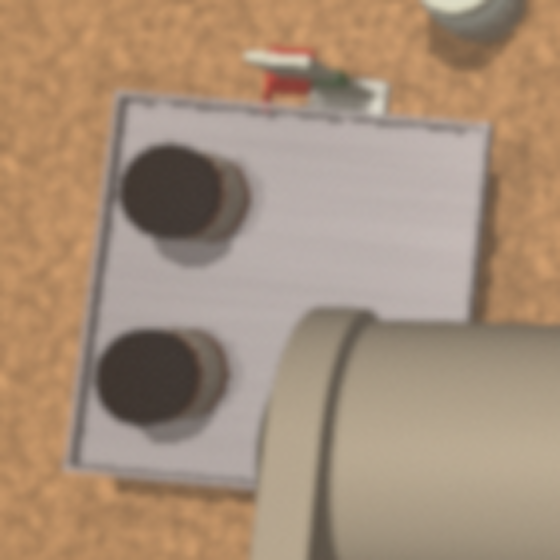

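Pan has sunk about 32 mm, inside the band by only about 1 mm. A fourth tin would bring it to 41–45 mm, well inside, so I add the one at (0.4455, 0.011).

Call:
play_rows(
  commands=[
    {"grip": -0.6,"x": 0.017,"y": 0.046,"z": 0,"rx": 0,"ry": 0,"rz": 0},
    {"grip": -0.6,"x": 0.017,"y": 0.046,"z": 0,"rx": 0,"ry": 0,"rz": 0},
    {"grip": -0.6,"x": 0,"y": 0,"z": 0.06,"rx": 0,"ry": 0,"rz": 0},
    {"grip": -0.6,"x": 0,"y": 0,"z": 0.04,"rx": 0,"ry": 0,"rz": 0},
    {"grip": -0.6,"x": 0,"y": 0,"z": 0,"rx": 0,"ry": 0,"rz": 0},
  ],
)

```text
time_s: 22.68
position: [0.4448, 0.015, 0.1376]
tool_rot: [[1.0, 0.001, -0.005], [0.001, -1.0, 0.001], [-0.005, -0.001, -1.0]]
ft_force: [0.2, -0.0, 1.1]
grip_width: 0.0683
```

```bash
python3 - <<'E'
from h import *
st();a=snap('side','s14.png')
for o in tins(a,mask=tm,zr=(.055,.066)): print(o)
E
```

```text
t 22.675 pos [0.4448 0.015  0.1376] w 0.0683 F [ 0.2 -0.   1.1]
[[1.0, 0.001, -0.005], [0.001, -1.0, 0.001], [-0.005, -0.001, -1.0]] [-13.4  18.6  99.9   0.   61.8  76.5]
([0.5481, -0.0], 0.0599, 194, [282.8, 233.5], [0.05, 0.055])
([0.4436, 0.0102], 0.0597, 212, [320.0, 244.2], [0.05, 0.054])
```

Call:
play_rows(
  commands=[
    {"grip": -0.6,"x": 0.001,"y": 0.003,"z": 0.055,"rx": 0,"ry": 0,"rz": 0},
    {"grip": -0.6,"x": 0,"y": 0,"z": 0.035,"rx": 0,"ry": 0,"rz": 0},
    {"grip": -0.6,"x": 0,"y": 0,"z": 0.01,"rx": 0,"ry": 0,"rz": 0},
    {"grip": 0.3,"x": 0,"y": 0,"z": 0,"rx": 0,"ry": 0,"rz": 0},
    {"grip": 0.3,"x": 0,"y": 0,"z": 0,"rx": 0,"ry": 0,"rz": 0},
    {"grip": 0.3,"x": 0,"y": 0,"z": 0,"rx": 0,"ry": 0,"rz": 0},
    {"grip": 0.3,"x": 0,"y": 0,"z": 0,"rx": 0,"ry": 0,"rz": 0},
    {"grip": 0.3,"x": 0,"y": 0,"z": -0.03,"rx": 0,"ry": 0,"rz": 0},
    {"grip": 0.3,"x": 0,"y": 0,"z": -0.06,"rx": 0,"ry": 0,"rz": 0},
    {"grip": 0.3,"x": 0,"y": 0,"z": -0.06,"rx": 0,"ry": 0,"rz": 0},
    {"grip": 0.3,"x": 0,"y": 0,"z": -0.06,"rx": 0,"ry": 0,"rz": 0},
    {"grip": 0.3,"x": 0,"y": 0,"z": 0,"rx": 0,"ry": 0,"rz": 0},
  ],
)

```text
time_s: 24.22
position: [0.4479, 0.0105, 0.2538]
tool_rot: [[1.0, -0.0, 0.01], [-0.0, -1.0, -0.002], [0.01, 0.002, -1.0]]
ft_force: [-0.2, -1.1, -1.7]
grip_width: 0.0513
```

Call:
play_rows(
  commands=[
    {"grip": 0.3,"x": 0.015,"y": -0.055,"z": 0,"rx": 0,"ry": 0,"rz": 0},
    {"grip": 0.3,"x": 0.017,"y": -0.06,"z": 0,"rx": 0,"ry": 0,"rz": 0},
    {"grip": 0.3,"x": 0.017,"y": -0.06,"z": 0,"rx": 0,"ry": 0,"rz": 0},
    {"grip": 0.3,"x": 0.017,"y": -0.06,"z": 0,"rx": 0,"ry": 0,"rz": 0},
    {"grip": 0.3,"x": 0,"y": 0,"z": 0.05,"rx": 0,"ry": 0,"rz": 0},
    {"grip": 0.3,"x": 0,"y": 0,"z": 0.04,"rx": 0,"ry": 0,"rz": 0},
    {"grip": 0.3,"x": 0,"y": 0,"z": 0.03,"rx": 0,"ry": 0,"rz": 0},
    {"grip": 0.3,"x": 0,"y": 0,"z": 0.012,"rx": 0,"ry": 0,"rz": 0},
    {"grip": 0.3,"x": 0,"y": 0,"z": 0.006,"rx": 0,"ry": 0,"rz": 0},
    {"grip": 0.3,"x": 0,"y": 0,"z": 0,"rx": 0,"ry": 0,"rz": 0},
  ],
)

```text
time_s: 25.48
position: [0.5129, 0.2457, 0.1118]
tool_rot: [[1.0, -0.0, 0.001], [-0.0, -1.0, 0.0], [0.001, -0.0, -1.0]]
ft_force: [-0.8, -0.2, 0.5]
grip_width: 0.0509
```

Call:
play_rows(
  commands=[
    {"grip": 0.0,"x": 0,"y": 0,"z": 0,"rx": 0,"ry": 0,"rz": 0},
    {"grip": -0.6,"x": 0,"y": 0,"z": 0,"rx": 0,"ry": 0,"rz": 0},
    {"grip": -0.6,"x": 0,"y": 0,"z": 0,"rx": 0,"ry": 0,"rz": 0},
    {"grip": -0.6,"x": 0,"y": 0,"z": -0.02,"rx": 0,"ry": 0,"rz": 0},
    {"grip": -0.6,"x": 0,"y": 0,"z": -0.04,"rx": 0,"ry": 0,"rz": 0},
    {"grip": -0.6,"x": 0,"y": 0,"z": -0.06,"rx": 0,"ry": 0,"rz": 0},
    {"grip": -0.6,"x": -0.01,"y": 0.05,"z": 0,"rx": 0,"ry": 0,"rz": 0},
    {"grip": -0.6,"x": -0.01,"y": 0.06,"z": 0,"rx": 0,"ry": 0,"rz": 0},
    {"grip": -0.6,"x": -0.01,"y": 0.06,"z": 0,"rx": 0,"ry": 0,"rz": 0},
    {"grip": -0.6,"x": 0,"y": 0.06,"z": 0,"rx": 0,"ry": 0,"rz": 0},
    {"grip": -0.6,"x": 0,"y": 0.06,"z": 0,"rx": 0,"ry": 0,"rz": 0},
    {"grip": -0.6,"x": 0,"y": 0,"z": 0,"rx": 0,"ry": 0,"rz": 0},
  ],
)

```text
time_s: 26.98
position: [0.4828, -0.0478, 0.2314]
tool_rot: [[1.0, -0.006, 0.001], [-0.006, -1.0, -0.001], [0.001, 0.001, -1.0]]
ft_force: [0.3, 2.1, 0.3]
grip_width: 0.0683
```

```bash
python3 - <<'E'
from h import *
st();b=snap('top','t15.png'); pan(b)
a=snap('side','s15.png'); pan(a)
for o in tins(b,mask=tm): print(o)
for o in tins(a,mask=tm,zr=(.055,.066)): print(o)
cv2.imwrite('pics/t15c.png',cv2.resize(b['color'][160:300,90:230],None,fx=4,fy=4,interpolation=cv2.INTER_CUBIC))
E
```

```text
t 26.975 pos [ 0.4828 -0.0478  0.2314] w 0.0683 F [0.3 2.1 0.3]
[[1.0, -0.006, 0.001], [-0.006, -1.0, -0.001], [0.001, 0.001, -1.0]] [-19.7  16.   85.7  -0.   78.3  70.7]
pan z [0.0736 0.0757 0.0785] 5120
pantin [0.525 0.345 0.133] top 0.1358 390
pantin [0.511 0.245 0.136] top 0.1357 368
pantin [0.425 0.355 0.134] top 0.1357 414
pantin [0.412 0.255 0.136] top 0.1358 380
pan z [0.0746 0.0761 0.0777] 3450
pantin [0.509 0.247 0.128] top 0.1355 481
pantin [0.411 0.257 0.127] top 0.1354 536
pantin [0.524 0.347 0.128] top 0.1364 625
pantin [0.422 0.357 0.126] top 0.1361 658
([0.5496, -0.0003], 0.0599, 187, [282.5, 233.5], [0.052, 0.054])
```

View pics/s15.png

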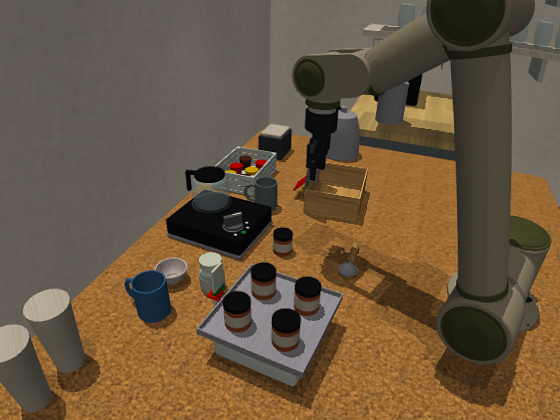

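View pics/t15c.png

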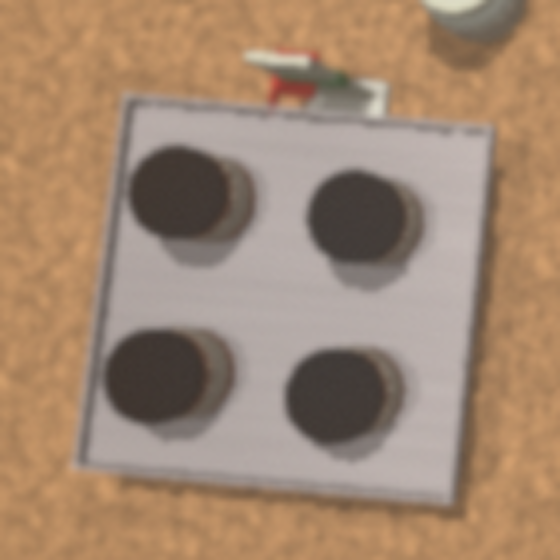

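Four tins stand on the pan, which has sunk about 42 mm, mid-band. The last tin is at (0.551, 0.000).

Call:
play_rows(
  commands=[
    {"grip": -0.6,"x": 0.034,"y": -0.024,"z": 0,"rx": 0,"ry": 0,"rz": 0},
    {"grip": -0.6,"x": 0.034,"y": -0.024,"z": 0,"rx": 0,"ry": 0,"rz": 0},
    {"grip": -0.6,"x": 0,"y": 0,"z": 0.05,"rx": 0,"ry": 0,"rz": 0},
    {"grip": -0.6,"x": 0,"y": 0,"z": 0.04,"rx": 0,"ry": 0,"rz": 0},
    {"grip": -0.6,"x": 0,"y": 0,"z": 0,"rx": 0,"ry": 0,"rz": 0},
  ],
)

```text
time_s: 27.7
position: [0.5495, 0.0055, 0.1393]
tool_rot: [[1.0, 0.002, -0.006], [0.002, -1.0, 0.001], [-0.006, -0.001, -1.0]]
ft_force: [-0.7, 0.5, -0.7]
grip_width: 0.0688
```

```bash
python3 - <<'E'
from h import *
st();a=snap('side','s16.png')
for o in tins(a,mask=tm,zr=(.055,.066)): print(o)
E
```

```text
t 27.7 pos [0.5495 0.0055 0.1393] w 0.0688 F [-0.7  0.5 -0.7]
[[1.0, 0.002, -0.006], [0.002, -1.0, 0.001], [-0.006, -0.001, -1.0]] [-11.8  27.6  83.7   0.   69.   78.1]
([0.5477, 0.0011], 0.0598, 195, [282.9, 233.6], [0.05, 0.051])
```

Call:
play_rows(
  commands=[
    {"grip": -0.6,"x": 0.001,"y": 0.004,"z": 0.055,"rx": 0,"ry": 0,"rz": 0},
    {"grip": -0.6,"x": 0,"y": 0,"z": 0.035,"rx": 0,"ry": 0,"rz": 0},
    {"grip": -0.6,"x": 0,"y": 0,"z": 0.011,"rx": 0,"ry": 0,"rz": 0},
    {"grip": 0.3,"x": 0,"y": 0,"z": 0,"rx": 0,"ry": 0,"rz": 0},
    {"grip": 0.3,"x": 0,"y": 0,"z": 0,"rx": 0,"ry": 0,"rz": 0},
    {"grip": 0.3,"x": 0,"y": 0,"z": 0,"rx": 0,"ry": 0,"rz": 0},
    {"grip": 0.3,"x": 0,"y": 0,"z": 0,"rx": 0,"ry": 0,"rz": 0},
    {"grip": 0.3,"x": 0,"y": 0,"z": -0.03,"rx": 0,"ry": 0,"rz": 0},
    {"grip": 0.3,"x": 0,"y": 0,"z": -0.06,"rx": 0,"ry": 0,"rz": 0},
    {"grip": 0.3,"x": 0,"y": 0,"z": -0.06,"rx": 0,"ry": 0,"rz": 0},
    {"grip": 0.3,"x": 0,"y": 0,"z": -0.06,"rx": 0,"ry": 0,"rz": 0},
    {"grip": 0.3,"x": 0,"y": 0,"z": 0,"rx": 0,"ry": 0,"rz": 0},
  ],
)

```text
time_s: 29.25
position: [0.553, -0.0005, 0.2554]
tool_rot: [[1.0, -0.0, 0.01], [-0.0, -1.0, -0.002], [0.01, 0.002, -1.0]]
ft_force: [-0.9, 0.5, -1.7]
grip_width: 0.051
```

Call:
play_rows(
  commands=[
    {"grip": 0.3,"x": -0.05,"y": 0.02,"z": 0,"rx": 0,"ry": 0,"rz": 0},
    {"grip": 0.3,"x": -0.05,"y": 0.02,"z": 0,"rx": 0,"ry": 0,"rz": 0},
    {"grip": 0.3,"x": -0.003,"y": 0.05,"z": 0,"rx": 0,"ry": 0,"rz": 0},
    {"grip": 0.3,"x": 0,"y": 0.055,"z": 0,"rx": 0,"ry": 0,"rz": 0},
    {"grip": 0.3,"x": 0,"y": 0.055,"z": 0,"rx": 0,"ry": 0,"rz": 0},
    {"grip": 0.3,"x": 0,"y": 0.055,"z": 0,"rx": 0,"ry": 0,"rz": 0},
    {"grip": 0.3,"x": 0,"y": 0.055,"z": 0,"rx": 0,"ry": 0,"rz": 0},
    {"grip": 0.3,"x": 0,"y": 0,"z": 0.05,"rx": 0,"ry": 0,"rz": 0},
    {"grip": 0.3,"x": 0,"y": 0,"z": 0.05,"rx": 0,"ry": 0,"rz": 0},
    {"grip": 0.3,"x": 0,"y": 0,"z": 0,"rx": 0,"ry": 0,"rz": 0},
  ],
)

```text
time_s: 30.5
position: [0.4472, -0.3089, 0.147]
tool_rot: [[1.0, -0.0, -0.006], [-0.0, -1.0, 0.006], [-0.006, -0.006, -1.0]]
ft_force: [-0.2, 0.2, 0.1]
grip_width: 0.0511
```

```bash
python3 - <<'E'
from h import *
st();a=snap('side','s17.png')
cv2.imwrite('pics/s17c.png',cv2.resize(a['color'][60:240,240:440],None,fx=3,fy=3))
E
```

```text
t 30.5 pos [ 0.4472 -0.3089  0.147 ] w 0.0511 F [-0.2  0.2  0.1]
[[1.0, -0.0, -0.006], [-0.0, -1.0, 0.006], [-0.006, -0.006, -1.0]] [-47.1  26.6  84.   -0.   69.9  42.9]
```

View pics/s17c.png

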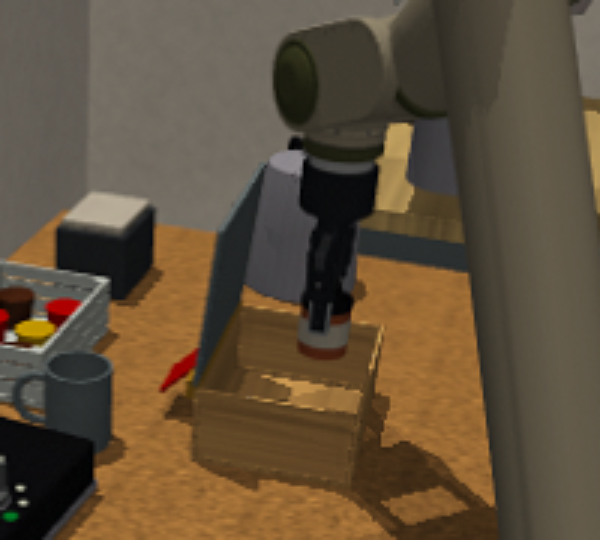

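Call:
play_rows(
  commands=[
    {"grip": 0.3,"x": 0,"y": 0,"z": 0.05,"rx": 0,"ry": 0,"rz": 0},
    {"grip": 0.3,"x": 0,"y": 0,"z": 0.035,"rx": 0,"ry": 0,"rz": 0},
    {"grip": 0.3,"x": 0,"y": 0,"z": 0.013,"rx": 0,"ry": 0,"rz": 0},
    {"grip": 0.3,"x": 0,"y": 0,"z": 0.003,"rx": 0,"ry": 0,"rz": 0},
    {"grip": 0.3,"x": 0,"y": 0,"z": 0,"rx": 0,"ry": 0,"rz": 0},
  ],
)

```text
time_s: 31.18
position: [0.4494, -0.3109, 0.0509]
tool_rot: [[1.0, -0.0, 0.002], [-0.0, -1.0, -0.002], [0.002, 0.002, -1.0]]
ft_force: [-0.2, 0.7, -1.3]
grip_width: 0.0515
```

Call:
play_rows(
  commands=[
    {"grip": 0.3,"x": 0,"y": 0,"z": 0.005,"rx": 0,"ry": 0,"rz": 0},
    {"grip": 0.3,"x": 0,"y": 0,"z": 0.002,"rx": 0,"ry": 0,"rz": 0},
    {"grip": 0.3,"x": 0,"y": 0,"z": 0,"rx": 0,"ry": 0,"rz": 0},
  ],
)

```text
time_s: 31.55
position: [0.4496, -0.3111, 0.0461]
tool_rot: [[1.0, 0.0, 0.004], [0.0, -1.0, -0.004], [0.004, 0.004, -1.0]]
ft_force: [-5.4, 5.0, 29.5]
grip_width: 0.0513
```

Call:
play_rows(
  commands=[
    {"grip": 0.3,"x": 0,"y": 0,"z": -0.003,"rx": 0,"ry": 0,"rz": 0},
    {"grip": 0.1,"x": 0,"y": 0,"z": 0,"rx": 0,"ry": 0,"rz": 0},
    {"grip": -0.4,"x": 0,"y": 0,"z": 0,"rx": 0,"ry": 0,"rz": 0},
    {"grip": -0.6,"x": 0,"y": 0,"z": 0,"rx": 0,"ry": 0,"rz": 0},
    {"grip": -0.6,"x": 0,"y": 0,"z": 0,"rx": 0,"ry": 0,"rz": 0},
    {"grip": -0.6,"x": 0,"y": 0,"z": -0.02,"rx": 0,"ry": 0,"rz": 0},
    {"grip": -0.6,"x": 0,"y": 0,"z": -0.05,"rx": 0,"ry": 0,"rz": 0},
    {"grip": -0.6,"x": 0,"y": 0,"z": -0.06,"rx": 0,"ry": 0,"rz": 0},
    {"grip": -0.6,"x": 0,"y": 0,"z": -0.06,"rx": 0,"ry": 0,"rz": 0},
    {"grip": -0.6,"x": 0,"y": 0,"z": -0.06,"rx": 0,"ry": 0,"rz": 0},
    {"grip": -0.6,"x": 0,"y": 0,"z": -0.05,"rx": 0,"ry": 0,"rz": 0},
    {"grip": -0.6,"x": 0,"y": 0,"z": 0,"rx": 0,"ry": 0,"rz": 0},
  ],
)

```text
time_s: 33.05
position: [0.4492, -0.3108, 0.349]
tool_rot: [[1.0, -0.0, 0.005], [-0.0, -1.0, -0.006], [0.005, 0.006, -1.0]]
ft_force: [-0.1, 0.0, -1.2]
grip_width: 0.0686
```

```bash
python3 - <<'E'
from h import *
st();a=snap('side','s18.png');lidang(a);pan(a)
cv2.imwrite('pics/s18c.png',cv2.resize(a['color'][60:240,240:440],None,fx=3,fy=3))
E
```

```text
t 33.05 pos [ 0.4492 -0.3108  0.349 ] w 0.0686 F [-0.1  0.  -1.2]
[[1.0, -0.0, 0.005], [-0.0, -1.0, -0.006], [0.005, 0.006, -1.0]] [-47.1  18.3  62.7   0.   98.5  42.9]
0.1 [0.548 0.554 0.56 ] 15
0.12 [0.546 0.553 0.558] 29
0.14 [0.547 0.551 0.556] 32
0.16 [0.545 0.549 0.554] 32
0.18 [0.543 0.547 0.553] 37
0.2 [0.542 0.546 0.55 ] 37
0.22 [0.54  0.544 0.549] 37
0.24 [0.538 0.542 0.546] 37
0.26 [0.537 0.543 0.549] 54
pan z [0.0747 0.0762 0.0778] 3428
pantin [0.508 0.247 0.127] top 0.1354 484
pantin [0.411 0.256 0.127] top 0.1353 533
pantin [0.524 0.346 0.128] top 0.1363 623
pantin [0.422 0.357 0.126] top 0.1362 666
```

View pics/s18c.png

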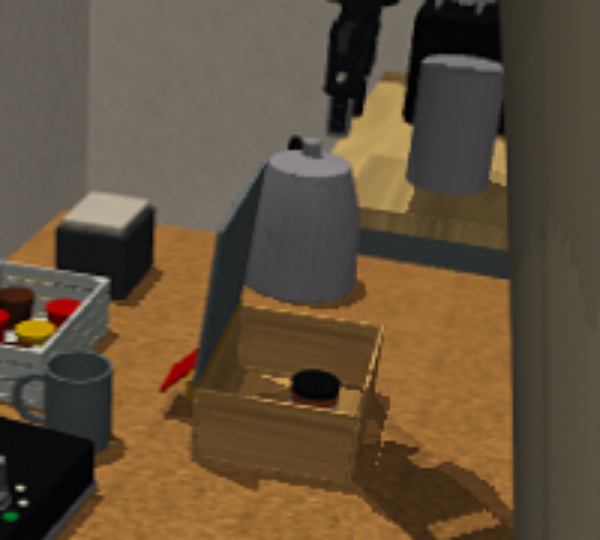

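The tin stands upright in the box. The lid is next: gripper shut, up and over to behind the lid, then down.

Call:
play_rows(
  commands=[
    {"grip": 1,"x": 0.05,"y": 0,"z": 0,"rx": 0,"ry": 0,"rz": 0},
    {"grip": 1,"x": 0.055,"y": 0,"z": 0,"rx": 0,"ry": 0,"rz": 0},
    {"grip": 1,"x": 0.055,"y": 0,"z": 0,"rx": 0,"ry": 0,"rz": 0},
    {"grip": 1,"x": 0,"y": 0,"z": 0.045,"rx": 0,"ry": 0,"rz": 0},
    {"grip": 1,"x": 0,"y": 0,"z": 0.045,"rx": 0,"ry": 0,"rz": 0},
    {"grip": 1,"x": 0,"y": 0,"z": 0.04,"rx": 0,"ry": 0,"rz": 0},
    {"grip": 1,"x": 0,"y": 0,"z": 0,"rx": 0,"ry": 0,"rz": 0},
  ],
)

```text
time_s: 33.98
position: [0.6074, -0.3095, 0.2107]
tool_rot: [[1.0, -0.0, -0.008], [-0.0, -1.0, 0.006], [-0.008, -0.006, -1.0]]
ft_force: [0.6, -0.5, 0.8]
grip_width: 0.0002
```

Call:
play_rows(
  commands=[
    {"grip": 1,"x": -0.022,"y": 0,"z": -0.006,"rx": 0,"ry": 0,"rz": 0},
    {"grip": 1,"x": -0.022,"y": 0,"z": 0,"rx": 0,"ry": 0,"rz": 0},
    {"grip": 1,"x": -0.012,"y": 0,"z": 0,"rx": 0,"ry": 0,"rz": 0},
    {"grip": 1,"x": -0.012,"y": 0,"z": 0.002,"rx": 0,"ry": 0,"rz": 0},
    {"grip": 1,"x": -0.014,"y": 0,"z": 0.005,"rx": 0,"ry": 0,"rz": 0},
    {"grip": 1,"x": -0.014,"y": 0,"z": 0.006,"rx": 0,"ry": 0,"rz": 0},
    {"grip": 1,"x": -0.012,"y": 0,"z": 0.009,"rx": 0,"ry": 0,"rz": 0},
    {"grip": 1,"x": -0.012,"y": 0,"z": 0.009,"rx": 0,"ry": 0,"rz": 0},
    {"grip": 1,"x": 0,"y": 0,"z": 0,"rx": 0,"ry": 0,"rz": 0},
  ],
)

```text
time_s: 35.1
position: [0.4881, -0.3103, 0.1901]
tool_rot: [[1.0, -0.001, -0.001], [-0.001, -1.0, 0.001], [-0.001, -0.001, -1.0]]
ft_force: [0.1, 0.6, 0.6]
grip_width: -0.0003
```

```bash
python3 - <<'E'
from h import *
st();a=snap('side','s19.png');lidang(a)
cv2.imwrite('pics/s19c.png',cv2.resize(a['color'][60:240,240:440],None,fx=3,fy=3))
E
```

```text
t 35.1 pos [ 0.4881 -0.3103  0.1901] w -0.0003 F [0.1 0.6 0.6]
[[1.0, -0.001, -0.001], [-0.001, -1.0, 0.001], [-0.001, -0.001, -1.0]] [-44.2  27.2  74.9  -0.   78.   45.9]
0.1 [0.537 0.55  0.557] 30
0.12 [0.524 0.532 0.54 ] 60
0.14 [0.502 0.512 0.521] 62
0.16 [0.481 0.49  0.497] 52
0.18 [0.463 0.474 0.489] 92
0.2 [0.444 0.454 0.491] 102
0.22 [0.473 0.476 0.495] 14
0.24 [0.469 0.477 0.496] 26
0.26 [0.469 0.479 0.5  ] 52
```

View pics/s19c.png

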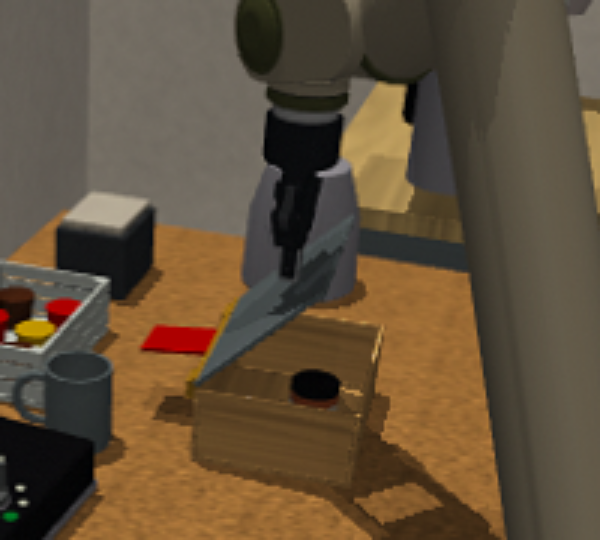

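The lid follows the finger and is near 45°. I carry on down.

Call:
play_rows(
  commands=[
    {"grip": 1,"x": -0.009,"y": 0,"z": 0.014,"rx": 0,"ry": 0,"rz": 0},
    {"grip": 1,"x": -0.008,"y": 0,"z": 0.014,"rx": 0,"ry": 0,"rz": 0},
    {"grip": 1,"x": -0.006,"y": 0,"z": 0.014,"rx": 0,"ry": 0,"rz": 0},
    {"grip": 1,"x": -0.004,"y": 0,"z": 0.014,"rx": 0,"ry": 0,"rz": 0},
    {"grip": 1,"x": -0.002,"y": 0,"z": 0.012,"rx": 0,"ry": 0,"rz": 0},
    {"grip": 1,"x": -0.001,"y": 0,"z": 0.01,"rx": 0,"ry": 0,"rz": 0},
    {"grip": 1,"x": 0,"y": 0,"z": 0.004,"rx": 0,"ry": 0,"rz": 0},
    {"grip": 1,"x": 0,"y": 0,"z": 0,"rx": 0,"ry": 0,"rz": 0},
  ],
)

```text
time_s: 36.15
position: [0.4589, -0.3103, 0.1082]
tool_rot: [[1.0, -0.0, -0.0], [-0.0, -1.0, 0.0], [-0.0, -0.0, -1.0]]
ft_force: [0.7, -1.3, 0.6]
grip_width: 0.0002
```

Call:
play_rows(
  commands=[
    {"grip": 1,"x": 0,"y": 0,"z": 0.003,"rx": 0,"ry": 0,"rz": 0},
    {"grip": 1,"x": 0,"y": 0,"z": 0.001,"rx": 0,"ry": 0,"rz": 0},
    {"grip": 1,"x": 0,"y": 0,"z": 0,"rx": 0,"ry": 0,"rz": 0},
  ],
)

```text
time_s: 36.52
position: [0.459, -0.3105, 0.1055]
tool_rot: [[1.0, -0.0, 0.001], [-0.0, -1.0, -0.001], [0.001, 0.001, -1.0]]
ft_force: [-2.4, 1.2, 8.6]
grip_width: 0.0004
```

Call:
play_rows(
  commands=[
    {"grip": 1,"x": 0,"y": 0,"z": 0.001,"rx": 0,"ry": 0,"rz": 0},
    {"grip": 1,"x": 0,"y": 0,"z": 0,"rx": 0,"ry": 0,"rz": 0},
  ],
)

```text
time_s: 36.78
position: [0.459, -0.3106, 0.1053]
tool_rot: [[1.0, -0.0, 0.002], [0.0, -1.0, -0.002], [0.002, 0.002, -1.0]]
ft_force: [-3.1, 3.4, 15.3]
grip_width: 0.0
```

Call:
play_rows(
  commands=[
    {"grip": 1,"x": 0,"y": 0,"z": -0.03,"rx": 0,"ry": 0,"rz": 0},
    {"grip": 1,"x": 0,"y": 0,"z": -0.055,"rx": 0,"ry": 0,"rz": 0},
    {"grip": 1,"x": 0,"y": -0.01,"z": -0.055,"rx": 0,"ry": 0,"rz": 0},
    {"grip": -0.3,"x": 0.02,"y": -0.05,"z": 0,"rx": 0,"ry": 0,"rz": 0},
    {"grip": -0.3,"x": 0.02,"y": -0.055,"z": 0,"rx": 0,"ry": 0,"rz": 0},
    {"grip": -0.3,"x": 0.02,"y": -0.055,"z": 0,"rx": 0,"ry": 0,"rz": 0},
    {"grip": -0.3,"x": 0,"y": -0.055,"z": 0,"rx": 0,"ry": 0,"rz": 0},
    {"grip": -0.3,"x": 0,"y": 0,"z": 0,"rx": 0,"ry": 0,"rz": 0},
  ],
)

```text
time_s: 37.78
position: [0.5186, -0.0821, 0.2437]
tool_rot: [[1.0, 0.004, 0.0], [0.004, -1.0, 0.0], [0.0, -0.0, -1.0]]
ft_force: [-0.2, -1.5, -0.1]
grip_width: 0.0554
```

```bash
python3 - <<'E'
from h import *
st();b=snap('top','t20.png');W=cloud(b);c=b['color'].astype(int)
x,y,z=[W[...,i] for i in range(3)]
m=(x>.40)&(x<.545)&(y<-.23)&(y>-.41)&(z<.2)
A=np.c_[x[m],y[m],np.ones(m.sum())]; print('lid plane',np.linalg.lstsq(A,z[m],rcond=None)[0], m.sum())
red=(c[...,2]>110)&(c[...,1]<60)&(y<-0.15)&(x<.7)&(x>.5)
print('tab z',np.percentile(z[red],[5,50,95]))
m=(z>.09)&(z<.105)&(x>.6)&(x<.74)&(abs(y-.02)<.06)
print('bar',cv2.minAreaRect(W[m][:,:2].astype(np.float32)),m.sum())
pan(b)
a=snap('side','s20.png');W=cloud(a);x,y,z=[W[...,i] for i in range(3)]
m=(x>.40)&(x<.545)&(y<-.23)&(y>-.41)&(z<.2)
A=np.c_[x[m],y[m],np.ones(m.sum())]; print('lid plane',np.linalg.lstsq(A,z[m],rcond=None)[0], m.sum())
m=(z>.09)&(z<.105)&(x>.6)&(x<.74)&(abs(y-.02)<.06)
print('bar',cv2.minAreaRect(W[m][:,:2].astype(np.float32)),m.sum(),W[m].mean(0),z[m].max())
cv2.imwrite('pics/s20c.png',cv2.resize(a['color'][130:260,160:380],None,fx=3,fy=3))
E
```

```text
t 37.775 pos [ 0.5186 -0.0821  0.2437] w 0.0554 F [-0.2 -1.5 -0.1]
[[1.0, 0.004, 0.0], [0.004, -1.0, 0.0], [0.0, -0.0, -1.0]] [-21.9  19.4  78.4   0.   82.2  67.8]
lid plane [0.0001627  0.00096674 0.09103751] 4128
tab z [0.09834549 0.11760393 0.13498739]
bar ((0.6891784071922302, 0.022474469617009163), (0.05043699964880943, 0.013801628723740578), 46.23920822143555) 123
pan z [0.0735 0.0757 0.0783] 5110
pantin [0.525 0.345 0.134] top 0.1357 389
pantin [0.511 0.245 0.136] top 0.1358 371
pantin [0.425 0.355 0.133] top 0.1359 416
pantin [0.413 0.255 0.136] top 0.1358 385
lid plane [-0.0024858  -0.00326103  0.09184779] 1146
bar ((0.6845703721046448, 0.02167908474802971), (0.05162486433982849, 0.015781357884407043), 49.25874328613281) 85 [0.6833253  0.0233437  0.09554249] 0.09942894045933925
```

View pics/s20c.png

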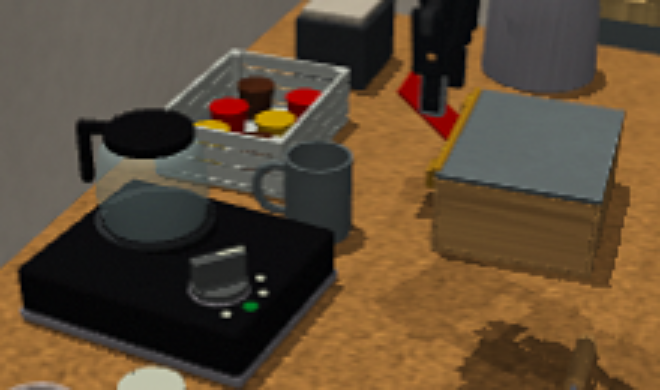

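The lid is level and shut, and the pan is unchanged. Now the dial: bar centre (0.687, 0.022), bar direction 46.5°.

Call:
play_rows(
  commands=[
    {"grip": -0.3,"x": 0.042,"y": -0.026,"z": 0,"rx": 0,"ry": 0,"rz": 0},
    {"grip": -0.3,"x": 0.042,"y": -0.026,"z": 0,"rx": 0,"ry": 0,"rz": 0},
    {"grip": -0.3,"x": 0.042,"y": -0.026,"z": 0,"rx": 0,"ry": 0,"rz": 0},
    {"grip": -0.3,"x": 0.042,"y": -0.026,"z": 0,"rx": 0,"ry": 0,"rz": 0},
    {"grip": -0.3,"x": 0,"y": 0,"z": 0,"rx": 0,"ry": 0,"rz": -0.162},
    {"grip": -0.3,"x": 0,"y": 0,"z": 0,"rx": 0,"ry": 0,"rz": -0.162},
    {"grip": -0.3,"x": 0,"y": 0,"z": 0,"rx": 0,"ry": 0,"rz": -0.162},
    {"grip": -0.3,"x": 0,"y": 0,"z": 0,"rx": 0,"ry": 0,"rz": -0.162},
    {"grip": -0.3,"x": 0,"y": 0,"z": 0,"rx": 0,"ry": 0,"rz": -0.162},
    {"grip": -0.3,"x": 0,"y": 0,"z": 0,"rx": 0,"ry": 0,"rz": 0},
  ],
)

```text
time_s: 39.12
position: [0.687, 0.017, 0.243]
tool_rot: [[0.692, 0.722, -0.0], [0.722, -0.692, -0.0], [-0.0, -0.0, -1.0]]
ft_force: [-1.0, 0.0, 0.4]
grip_width: 0.0554
```

```bash
python3 - <<'E'
from h import *
s=st();a=snap('side','s21.png')
R=np.array(s['tool_rot']);d=np.array([.687,.0222,.15])-np.array(s['position']);print(R.T@d,np.degrees(np.arctan2(R[1,0],R[0,0])))
E
```

```text
t 39.125 pos [0.687 0.017 0.243] w 0.0554 F [-1.   0.   0.4]
[[0.692, 0.722, -0.0], [0.722, -0.692, -0.0], [-0.0, -0.0, -1.0]] [-8.4 36.5 49.  -0.  94.5 35.4]
[ 0.00378286 -0.00361761  0.09303962] 46.20283806090313
```

View pics/s21.png

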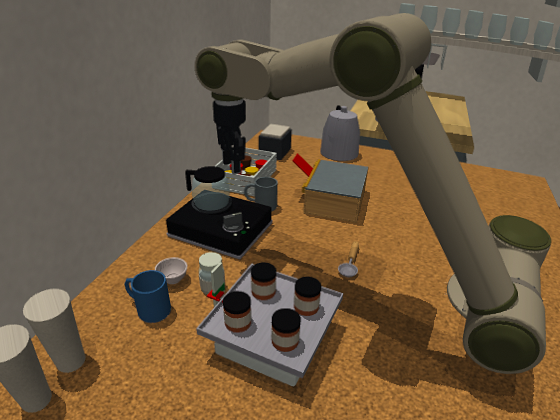

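Call:
play_rows(
  commands=[
    {"grip": -0.3,"x": 0.004,"y": -0.004,"z": 0.05,"rx": 0,"ry": 0,"rz": 0},
    {"grip": -0.3,"x": 0,"y": 0,"z": 0.05,"rx": 0,"ry": 0,"rz": 0},
    {"grip": -0.3,"x": 0,"y": 0,"z": 0.035,"rx": 0,"ry": 0,"rz": 0},
    {"grip": -0.3,"x": 0,"y": 0,"z": 0.01,"rx": 0,"ry": 0,"rz": 0},
    {"grip": -0.3,"x": 0,"y": 0,"z": 0,"rx": 0,"ry": 0,"rz": 0},
  ],
)

```text
time_s: 39.8
position: [0.687, 0.0239, 0.0988]
tool_rot: [[0.691, 0.723, 0.001], [0.723, -0.691, -0.0], [0.0, 0.0, -1.0]]
ft_force: [0.4, 0.2, 0.9]
grip_width: 0.0558
```

```bash
python3 - <<'E'
from h import *
s=st();a=snap('side','s22.png')
cv2.imwrite('pics/s22c.png',cv2.resize(a['color'][100:260,160:320],None,fx=4,fy=4))
E
```

```text
t 39.8 pos [0.687  0.0239 0.0988] w 0.0558 F [0.4 0.2 0.9]
[[0.691, 0.723, 0.001], [0.723, -0.691, -0.0], [0.0, 0.0, -1.0]] [-7.8 42.3 61.7 -0.  76.  35.9]
```

View pics/s22c.png

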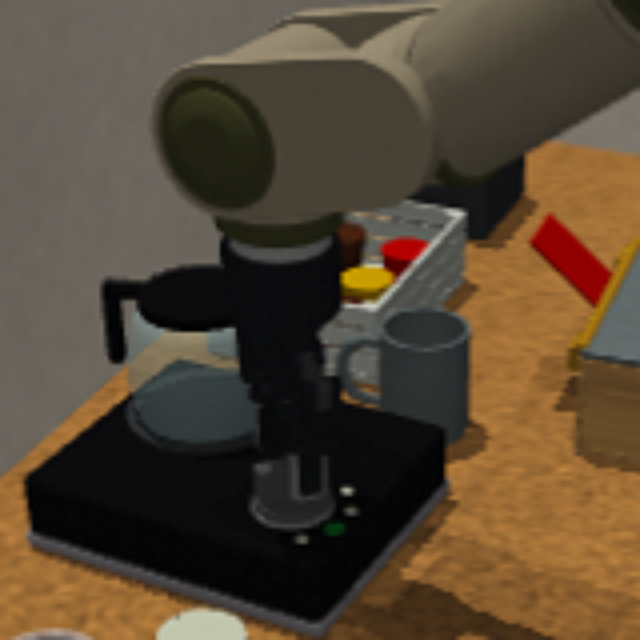

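Call:
play_rows(
  commands=[
    {"grip": -0.3,"x": 0,"y": 0,"z": 0.004,"rx": 0,"ry": 0,"rz": 0},
    {"grip": 1,"x": 0,"y": 0,"z": 0,"rx": 0,"ry": 0,"rz": 0},
    {"grip": 1,"x": 0,"y": 0,"z": 0,"rx": 0,"ry": 0,"rz": 0},
    {"grip": 1,"x": 0,"y": 0,"z": 0,"rx": 0,"ry": 0,"rz": 0},
    {"grip": 1,"x": 0,"y": 0,"z": 0,"rx": 0,"ry": 0,"rz": 0},
    {"grip": 1,"x": 0,"y": 0,"z": 0,"rx": 0,"ry": 0,"rz": 0},
  ],
)

```text
time_s: 40.6
position: [0.6888, 0.0224, 0.0953]
tool_rot: [[0.69, 0.723, 0.006], [0.723, -0.69, -0.003], [0.002, 0.007, -1.0]]
ft_force: [9.3, -7.1, -1.7]
grip_width: 0.0129
```

Call:
play_rows(
  commands=[
    {"grip": 1,"x": 0,"y": 0.001,"z": 0,"rx": 0,"ry": 0,"rz": 0},
    {"grip": 1,"x": 0,"y": 0.001,"z": 0,"rx": 0,"ry": 0,"rz": 0},
    {"grip": 1,"x": 0,"y": 0,"z": 0,"rx": 0,"ry": 0,"rz": 0},
  ],
)

```text
time_s: 40.98
position: [0.6889, 0.0223, 0.0952]
tool_rot: [[0.69, 0.724, 0.003], [0.724, -0.69, -0.001], [0.001, 0.003, -1.0]]
ft_force: [4.5, -5.1, 4.5]
grip_width: 0.0134
```

Call:
play_rows(
  commands=[
    {"grip": 1,"x": 0,"y": 0.002,"z": 0,"rx": 0,"ry": 0,"rz": 0.05},
    {"grip": 1,"x": 0,"y": 0,"z": 0,"rx": 0,"ry": 0,"rz": 0.12},
    {"grip": 1,"x": 0,"y": 0,"z": 0,"rx": 0,"ry": 0,"rz": 0.12},
    {"grip": 1,"x": 0,"y": 0,"z": 0,"rx": 0,"ry": 0,"rz": 0.12},
    {"grip": 1,"x": 0,"y": 0,"z": 0,"rx": 0,"ry": 0,"rz": 0},
  ],
)

```text
time_s: 41.6
position: [0.6895, 0.0217, 0.0952]
tool_rot: [[0.922, 0.388, 0.001], [0.388, -0.922, 0.0], [0.001, 0.0, -1.0]]
ft_force: [0.2, -1.6, 6.1]
grip_width: 0.013
```

Call:
play_rows(
  commands=[
    {"grip": 1,"x": 0,"y": 0,"z": 0,"rx": 0,"ry": 0,"rz": 0.13},
    {"grip": 1,"x": 0,"y": 0,"z": 0,"rx": 0,"ry": 0,"rz": 0.13},
    {"grip": 1,"x": 0,"y": 0,"z": 0,"rx": 0,"ry": 0,"rz": 0.13},
    {"grip": 1,"x": 0,"y": 0,"z": 0,"rx": 0,"ry": 0,"rz": 0.13},
    {"grip": 1,"x": 0,"y": 0,"z": 0,"rx": 0,"ry": 0,"rz": 0.13},
    {"grip": 1,"x": 0,"y": 0,"z": 0,"rx": 0,"ry": 0,"rz": 0.13},
    {"grip": 1,"x": 0,"y": 0,"z": 0,"rx": 0,"ry": 0,"rz": 0},
  ],
)

```text
time_s: 42.48
position: [0.6897, 0.0205, 0.0952]
tool_rot: [[0.928, -0.373, 0.001], [-0.373, -0.928, -0.002], [0.002, 0.001, -1.0]]
ft_force: [0.6, -6.5, 4.9]
grip_width: 0.0129
```

```bash
python3 - <<'E'
from h import *
s=st();R=s['tool_rot'];print(np.degrees(np.arctan2(R[1][0],R[0][0])),s['wrist_torque'])
E
```

```text
t 42.475 pos [0.6897 0.0205 0.0952] w 0.0129 F [ 0.6 -6.5  4.9]
[[0.928, -0.373, 0.001], [-0.373, -0.928, -0.002], [0.002, 0.001, -1.0]] [-8.100e+00  4.280e+01  6.140e+01 -1.000e-01  7.580e+01  1.039e+02]
-21.900185684657327 [-0.88315304  0.00723225 -0.0024951 ]
```

Call:
play_rows(
  commands=[
    {"grip": 0.3,"x": 0,"y": 0,"z": 0,"rx": 0,"ry": 0,"rz": 0},
    {"grip": 0,"x": 0,"y": 0,"z": 0,"rx": 0,"ry": 0,"rz": 0},
    {"grip": -0.3,"x": 0,"y": 0,"z": 0,"rx": 0,"ry": 0,"rz": 0},
    {"grip": -0.3,"x": 0,"y": 0,"z": 0,"rx": 0,"ry": 0,"rz": 0},
    {"grip": -0.3,"x": 0,"y": 0,"z": -0.03,"rx": 0,"ry": 0,"rz": 0},
    {"grip": -0.3,"x": 0,"y": 0,"z": -0.055,"rx": 0,"ry": 0,"rz": 0},
    {"grip": -0.3,"x": 0,"y": 0,"z": -0.055,"rx": 0,"ry": 0,"rz": 0},
    {"grip": -0.3,"x": -0.04,"y": 0,"z": -0.03,"rx": 0,"ry": 0,"rz": 0},
    {"grip": -0.3,"x": -0.055,"y": 0.01,"z": 0,"rx": 0,"ry": 0,"rz": 0},
    {"grip": -0.3,"x": -0.055,"y": 0.01,"z": 0,"rx": 0,"ry": 0,"rz": 0},
    {"grip": -0.3,"x": -0.05,"y": 0.01,"z": 0,"rx": 0,"ry": 0,"rz": 0},
    {"grip": -0.3,"x": 0,"y": 0,"z": 0,"rx": 0,"ry": 0,"rz": 0},
  ],
)

```text
time_s: 43.98
position: [0.4898, 0.0688, 0.265]
tool_rot: [[0.929, -0.37, -0.0], [-0.37, -0.929, 0.0], [-0.0, -0.0, -1.0]]
ft_force: [0.2, -0.7, -0.3]
grip_width: 0.0555
```

```bash
python3 - <<'E'
from h import *
st();b=snap('top','t23.png');W=cloud(b);c=b['color'].astype(int)
x,y,z=[W[...,i] for i in range(3)]
m=(x>.40)&(x<.545)&(y<-.23)&(y>-.41)&(z<.2)
A=np.c_[x[m],y[m],np.ones(m.sum())]; print('lid plane',np.linalg.lstsq(A,z[m],rcond=None)[0], m.sum())
m=(z>.09)&(z<.105)&(x>.6)&(x<.74)&(abs(y-.02)<.06)
print('bar',cv2.minAreaRect(W[m][:,:2].astype(np.float32)),m.sum())
pan(b)
im=b['color'][100:185,235:350]; cv2.imwrite('pics/dial1.png',cv2.resize(im,None,fx=6,fy=6,interpolation=cv2.INTER_CUBIC))
a=snap('side','s23.png');pan(a)
E
```

```text
t 43.975 pos [0.4898 0.0688 0.265 ] w 0.0555 F [ 0.2 -0.7 -0.3]
[[0.929, -0.37, -0.0], [-0.37, -0.929, 0.0], [-0.0, -0.0, -1.0]] [ -5.7  15.4  80.7   0.   84.  106. ]
lid plane [-0.00051875  0.00039303  0.09114142] 4885
bar ((0.6888488531112671, 0.022037364542484283), (0.013594879768788815, 0.05060659348964691), 68.12265014648438) 127
pan z [0.0736 0.0756 0.0782] 3207
pantin [0.525 0.345 0.134] top 0.1357 387
pantin [0.511 0.26  0.135] top 0.1356 130
pantin [0.425 0.355 0.134] top 0.1358 409
pantin [0.414 0.269 0.136] top 0.1357 131
pan z [0.0747 0.0762 0.0777] 3405
pantin [0.508 0.247 0.128] top 0.1355 494
pantin [0.411 0.256 0.126] top 0.1354 536
pantin [0.523 0.347 0.128] top 0.1364 626
pantin [0.423 0.357 0.125] top 0.1361 675
```

View pics/dial1.png

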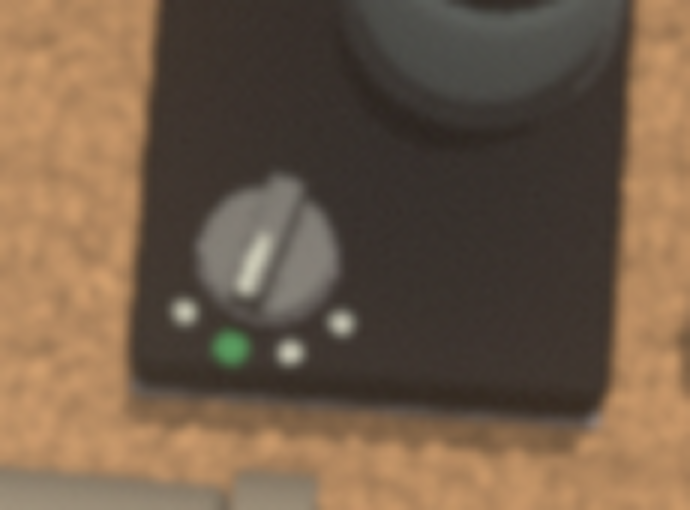

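View pics/t23.png

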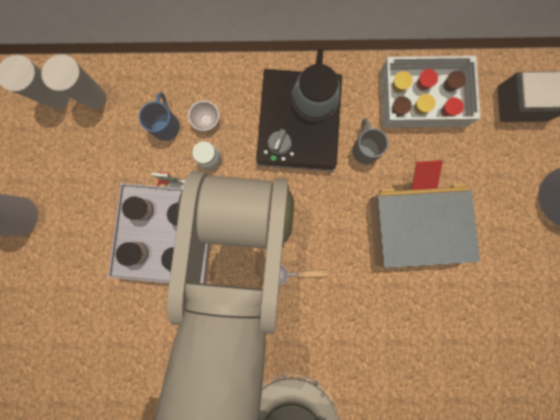

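View pics/s23.png

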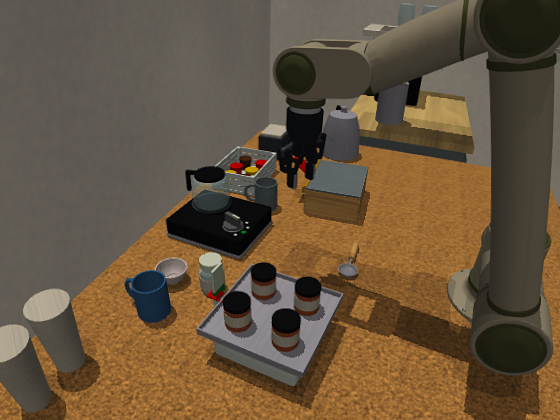

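Dial bar turned 46.2° → −21.9° (about 1.19 rad), with its pointer at the green dot. The lid is level, the pan sits mid-band, the bystanders are unmoved and the gripper is clear. I hand in.

```bash
python3 - <<'E'
from h import *
print(order.close_job())
E
```

```text
the job is handed in; nothing more can be done
None
```

The job is handed in at about 44 s of the 210 s allowed, with every step done in the order asked. No verdict was reported.

- **Lid opened:** I pressed the tab until the lid reached its stop, at about 85°. The press on the tab met about 9 N at the end.
- **Scale:** Five tins were there. Three sank the pan about 32 mm, only 1 mm inside the band. I added a fourth, and the pan now rests about 42 mm down against the 31–50 mm band. I read this from depth in both cameras, which agreed to 1 mm. I did not read the red pointer against the band directly.
- **Box:** The one leftover tin stands upright inside. Setting it down briefly pushed about 30 N through the tin onto the floor of the box. I backed off 3 mm before letting go.
- **Lid shut:** I swung it down and pressed it home. It measures level, with its top at about 91 mm.
- **Dial:** It turned about 1.19 rad clockwise. In the last top picture the pointer is at the green dot.
- **Bystanders:** The bowl, spoon, jar and mugs look unmoved in the last pictures. I never saw a tin knocked aside.

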